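# Rack two dental handpieces in the V-rest and shut the keeper

## Task

Put both handpieces away in the V-notched rest: lay the thick one across the wide pair of notches and the slim one across the narrow pair, each cradled in both its notches with the nose pointing out of the open side and the flat tail close up to the end plate (a gap of less than about 15 mm). Lower them in, do not drop them. Then swing the keeper bar fully shut over both, let go, and leave everything else on the bench where it is.

Things in the scene. Friction and masses are not known exactly. Their poses are not given: they have to be found in the camera images.
- thick_handpiece: Thick handpiece, lying on the bench: smooth white barrel 28 mm in diameter, 110 mm long (it can roll), with a tapered steel nose and thin bur 48 mm long beyond its +x end; about 160 g. Origin on the axis at mid barrel; x along the axis towards the nose, flat tail end at x = -55 mm; y and z roll with it. Same materials as the other handpiece, told apart by thickness
- slim_handpiece: Slim handpiece, lying on the bench: smooth white barrel 18 mm in diameter, 110 mm long (it can roll), with a tapered steel nose and thin bur 48 mm long beyond its +x end; about 90 g. Origin on the axis at mid barrel; x along the axis towards the nose, flat tail end at x = -55 mm; y and z roll with it. Same materials as the other handpiece, told apart by thickness
- thick_handpiece_nose (a point): end of the thick handpiece's steel nose (not counting the bur), on its axis, 91 mm from its origin
- slim_handpiece_nose (a point): end of the slim handpiece's steel nose (not counting the bur), on its axis, 91 mm from its origin
- rest: Aluminium V-rest, fixed to the bench. Origin under its base on the bench, midway between the notches; z up. Base plate 150 mm along x, 12 mm thick, from y = -77 to +138 mm. Two upright cheeks, 10 mm thick, centred at x = -36 and +36 mm (62 mm clear between them), each with a wide and a narrow upward-opening 90 degree V-notch; the grooves run along x
- end_plate (a point): middle of the top edge of the end plate's inner face: the plate stands upright across the rest's -x side, inner face at rest x = -63 mm, top 70 mm above the bench, 130 mm wide. The +x side of the rest is open
- wide_seat (a point): where the thick handpiece's origin lies when cradled in the wide notches (44 mm across the mouth, bottom 40 mm above the bench) with its tail 8 mm from the end plate: rest x = 0, y = +38, z = 59.8 mm; axes are the rest's (the handpiece's x goes along rest x)
- narrow_seat (a point): where the slim handpiece's origin lies when cradled in the narrow notches (28 mm across the mouth, bottom 52 mm above the bench) with its tail 8 mm from the end plate: rest x = 0, y = -38, z = 64.7 mm; axes are the rest's
- keeper (a joint): keeper swing, rad: 0 = shut against its stop, bar across both barrels along rest -y; grows to 1.9 as the bar swings clockwise from above to the rest's -x side (1.57: along -x). Steel bar 14 mm wide, underside 80 and top 90 mm above the bench; it clears well-seated barrels by 6 mm, a barrel too high blocks it. Friction hinge (0.1 N m): stays where left
- keeper_pivot (a point): on the keeper's vertical hinge axis, x = 0, y = +115 mm in the rest, 85 mm above the bench, on a post 18 mm in diameter
- keeper_knob (a point): middle of the upright grey round knob (16 mm diameter, from 90 to 124 mm above the bench) on the keeper bar, 185 mm from the hinge axis: pinch it from above or push it
- tooth_model: bystander: white plaster tooth model, 55 x 65 x 34 mm, origin under its centre
- crown_plate: bystander: dark steel plate 45 x 80 x 6 mm with four small white crowns on posts, 33 mm high, origin under its centre
- wax_knife: bystander: wax knife, wooden handle and small steel blade, 168 mm long, 8 mm high, lying flat, origin under it near its middle
- powder_jar: bystander: closed jar, 56 mm diameter, 70 mm high, origin under its centre
There are look-alikes about, which are no part of the job. What is shaped like the slim_handpiece but black is not meant.

How it is judged:
On the way, in this order (a step that is already met when the one before it is completed fails the run):
1. both handpieces lie cradled in their notches, let go (y of thick_handpiece in the frame of rest between 0.035 and 0.041 m and z of thick_handpiece in the frame of rest between 0.0568 and 0.0628 m and x of thick_handpiece in the frame of rest between -0.012 and 0.01 m and angle between the x axis of each of thick_handpiece, slim_handpiece and the x axis of rest, either way round below 0.05 rad and x of each of thick_handpiece_nose, slim_handpiece_nose in the frame of rest above 0.06 m and contact force between the fingers and thick_handpiece below 0.1 N and linear speed of each of thick_handpiece, slim_handpiece below 0.03 m/s and y of slim_handpiece in the frame of rest between -0.041 and -0.035 m and z of slim_handpiece in the frame of rest between 0.0617 and 0.0677 m and x of slim_handpiece in the frame of rest between -0.012 and 0.01 m and contact force between the fingers and slim_handpiece below 0.1 N), for 0.2 s.
2. then the keeper is swung shut (value of joint keeper below 0.08 rad), for 0.2 s.
At the end, for the whole second after the job is handed in: Thick handpiece in the wide notches, slim one in the narrow: axis within 3 mm (sideways, height) and 0.05 rad of the cradled position, nose to the open side, tail within 18 mm of the end plate, let go, under 0.03 m/s; keeper within 0.08 rad of shut (all of step 1 and value of joint keeper below 0.08 rad); the robot touches nothing.
It fails at once if the thick handpiece is dropped or thrown (moves faster than 0.4 m/s out of the fingers, as after a fall of 8 mm) (contact force between the fingers and thick_handpiece below 0.05 N and linear speed of thick_handpiece above 0.4 m/s).
It fails at once if the slim handpiece is dropped or thrown (moves faster than 0.4 m/s out of the fingers, as after a fall of 8 mm) (contact force between the fingers and slim_handpiece below 0.05 N and linear speed of slim_handpiece above 0.4 m/s).
It fails at once if a bystander is moved by more than 25 mm (distance of any of tooth_model, crown_plate, wax_knife, powder_jar from where it was at the start of the episode above 0.025 m).
It also fails if it takes over 64 s, if anything falls off the work surface, if the arm or the gripper's body presses on something with over 40 N, if the wrist force passes 120 N, or if a joint passes its speed limit or range.

## Robot

A 6-joint arm with a two-finger parallel gripper is mounted at the origin on the work surface. World frame = base frame: x ahead of the robot, y to its left, z up, the work surface at z = 0. Lengths are in m, angles in rad, forces in N, time in s.
With the tool pointing down it reaches from about 0.35 to 0.975 m from the base axis. Payload 4.9 kg.
Tool frame: the origin (TCP) lies on the centre line of the jaws, within the pads' length; the fingertips stand 14 mm ahead of it and the grasp point (between the pads) lies 5 mm behind it; y points along the fingers, z is the direction in which the jaws open and shut, and the axes are right-handed (so a half turn about y gives the same grasp; the last joint's range is limited). The gripper opens to 85 mm and grips with 20 to 120 N. Pads are 22 mm wide; open, the fingers measure 114 mm over their backs; the gripper's body (76 mm by 85 mm) begins 54 mm behind the grasp point. The pads swing forward as they close: fully open they stand 13 mm farther back than shut.
Start: joints at [-1.44, 0.053, 1.613, -0, 1.476, -0.119], TCP at [0.155, -0.606, 0.245] pointing down, gripper open.
Joint ranges: [-3.01, 3.01], [-1.01, 2.22], [0.06, 2.58], [-1.02, 4.17], [0.09, 2.62], [-3.14, 3.14]. Speed limits (rad/s): [2.57, 2.57, 3.14, 3.14, 3.14, 3.14].

## Interface

Orientations are given as a rotation vector (axis times angle).
In Python, from station import ctrl gives the robot as it stands.
- The arm moves only by the tool servo_tool, never from a script. Its arguments are lists of equal length, an entry for each row: "delta_pos": the shift along the tool's x, y, z in m, a list of three; "dr": the turn, a rotation vector about the tool's x, y, z in degrees, a list of three; "grip": the opening, from 0 (shut) to 1 (fully open). In form: {"delta_pos": [[x, y, z], ...], "dr": [[rx, ry, rz], ...], "grip": [grip, ...]}. A call has 1 to 5 rows; each row shifts and turns the pose as measured when the row begins, along the tool's axes as they then stand; what a row does not reach is not made up. A row lasts 1/8 s, in which the tool goes at most 62.5 mm and 10.7 degrees, less where a joint would pass 70% of its speed; a pose out of reach is approached as far as the arm can. A call is refused whole if a number of a shift passes 0.0625 or a number of a turn 10.7, either way. A call with a gripper value outside its range is refused whole. The fingers move at their own pace and stop on an object; "grip_force" is the grip in N (left out, the last holds). Time passes only in rows, so rows that do not move let the fingers close. It gives the time, the measured TCP pose, the force and the opening at its end, in the units of the state.
- ctrl.get_obs(): the state, without advancing time (a new reading comes with each control period).
- ctrl.get_image(name): name is "scene" or "side" or "wrist"; returns the picture (420x560x3 uint8, red, green, blue); there is no depth.
- ctrl.camera_params(name): a dict with "fovy" (degrees; the focal length in pixels is half the picture's height over the tangent of half this angle, whatever the lens; pixels are square), "cx", "cy" (the principal point, pixels), "eye" and "rotation" of the camera in the world. Camera axes: x right, y down, z forward; pixel columns grow to the right and rows downward; lengths in m; the calibration is good to about 2 mm. A picture is of the moment at which its call begins: read the wrist's pose just before it. camera_params takes no time and is no camera call; for the wrist camera it gives the pose at the moment of the call.
- ctrl.finish_job(): hands the job in, once; it reports no verdict.
Trained networks look in the newest picture that a camera, given by its name, has taken for a name from the list of things; names that differ only in an ending like _2 or _b are one class to them, and where a whole thing is asked for, a point or a joint stands for the part that bears it (a point fixed in the world has none). Each returns a list of dicts, best first, with "score" (0 to 1); they miss things now and then, are a little off and sometimes report something else, mostly with a low value. They report only what shows in the picture. A call takes as long as a camera call. They do not tell look-alikes from the thing itself.
- ctrl.masks_of(camera, label): "pixels" (420x560 bool, what is visible of it) and "extent" ([left, top, right, bottom] in pixels, round what is visible of it).
The state is a dict: "t": time; "q": joint angles; "dq": joint speeds; "effort": joint torques, N m; "tool_pos": TCP position; "tool_rot": TCP orientation; "contact_force": force on the tool from outside, world axes, zero at the start; "wrist_torque": the same for the moment, N m; "opening": finger opening in m.
Only numpy, scipy, OpenCV 4.12 (cv2) and the standard library are available. Lean on these libraries where they do the work, as an engineer would, in place of code of your own. Each camera call takes 0.05 s, during which the arm holds its last target.

## Working session

There is one attempt and no reset: what is moved stays moved. The work goes in short steps, Python scripts to look and compute and a tool call to move; the robot and the scene stay as the last step left them, time stands still between calls to the robot, and variables do not carry over. Pictures are saved under pics/ and viewed, and the job is handed in when it is done.

Besides the shell and the picture viewer there is one more tool, called as a command line: name --argument value ..., lists and objects as JSON in quotes. servo_tool: Moves the arm, as the interface text tells. Its arguments: {"type":"object","properties":{"delta_pos":{"type":"array","items":{"type":"array","items":{"type":"number"}}},"dr":{"type":"array","items":{"type":"array","items":{"type":"number"}}},"grip":{"type":"array","items":{"type":"number"}},"grip_force":{"type":"number"}},"required":["delta_pos","dr","grip"]}

```bash
mkdir -p pics; ls; python3 - <<'E'
from station import ctrl
import cv2
o=ctrl.get_obs(); print({k:o[k] for k in o})
for n in ["scene","side","wrist"]:
    im=ctrl.get_image(n); cv2.imwrite(f"pics/{n}0.png",im[:,:,::-1]); print(n,ctrl.camera_params(n))
E
```

```text
pics
{'t': 0.0, 'q': array([-1.44002967e+00,  5.33670573e-02,  1.61432583e+00,  2.19536415e-05,
        1.47600526e+00, -1.19016924e-01]), 'dq': array([ 3.32696149e-04,  1.03191146e-04,  7.61067168e-04, -3.22471692e-05,
        1.37929911e-03, -1.16143086e-03]), 'effort': array([ 2.10909377e-03, -3.93682981e+01, -3.70174456e+01, -3.07153812e-05,
        7.13113637e-03,  2.92132905e-07]), 'tool_pos': array([ 0.15441234, -0.60499733,  0.24403766]), 'tool_rot': array([-0.26218836,  2.09071107, -2.08627903]), 'contact_force': array([-0.3151686 ,  0.2766526 ,  0.56874621]), 'wrist_torque': array([ 0.00093103,  0.03128472, -0.03444512]), 'opening': 0.08539668843835367}
scene {'fovy': 53.86372098196465, 'cx': 277.5934578074447, 'cy': 219.00091812361077, 'eye': array([ 1.02082049, -1.04927528,  0.7032449 ]), 'rotation': array([-2.07319138, -0.53799058,  0.3015472 ])}
side {'fovy': 51.075755140860025, 'cx': 286.0306012265958, 'cy': 211.4271266638007, 'eye': array([0.38137065, 0.44926246, 0.95212761]), 'rotation': array([-0.42099818,  2.86928202, -0.98694682])}
wrist {'fovy': 70.58273865236289, 'cx': 282.29935538797827, 'cy': 210.52647381522345, 'eye': array([ 0.23303644, -0.58493238,  0.37264768]), 'rotation': array([ 2.27076114, -1.76280908, -0.28673853])}
```

View pics/scene0.png

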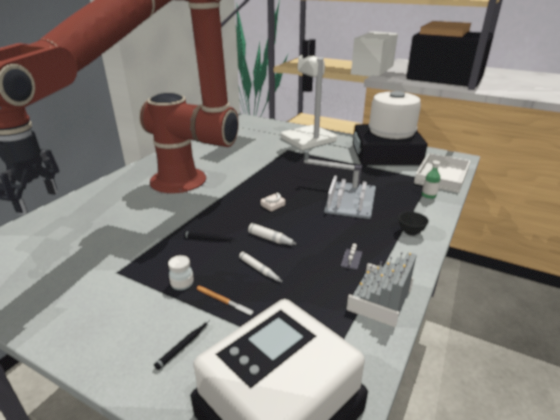

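View pics/side0.png

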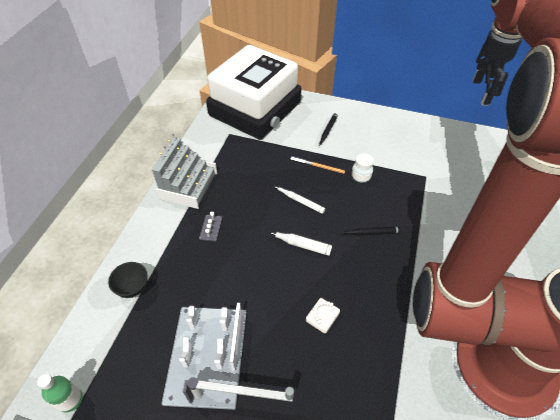

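View pics/wrist0.png

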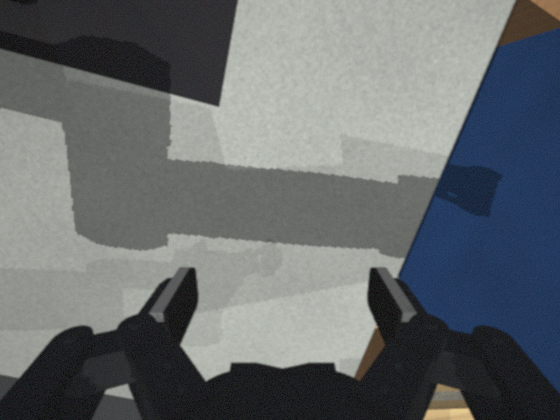

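```bash
cat > h.py <<'E'
import numpy as np, cv2
from scipy.spatial.transform import Rotation as R
from station import ctrl
def K(p):
    f=210/np.tan(np.radians(p['fovy'])/2); return f
def ray(p,u,v):
    d=np.array([(u-p['cx'])/K(p),(v-p['cy'])/K(p),1.0]); return R.from_rotvec(p['rotation']).as_matrix()@d
def atz(p,u,v,z):
    d=ray(p,u,v); e=np.array(p['eye']); return e+d*(z-e[2])/d[2]
def proj(p,X):
    c=R.from_rotvec(p['rotation']).as_matrix().T@(np.array(X)-np.array(p['eye'])); return np.array([p['cx']+K(p)*c[0]/c[2],p['cy']+K(p)*c[1]/c[2]])
def line(m):
    ys,xs=np.nonzero(m); r=cv2.minAreaRect(np.c_[xs,ys].astype(np.float32)); return r
def tri(p1,uv1,p2,uv2):
    a,b=np.array(p1['eye']),np.array(p2['eye']); d1,d2=ray(p1,*uv1),ray(p2,*uv2)
    s=np.linalg.lstsq(np.c_[d1,-d2],b-a,rcond=None)[0]
    x,y=a+s[0]*d1,b+s[1]*d2; return (x+y)/2,np.linalg.norm(x-y)
E
python3 - <<'E'
from h import *
import pickle
out={}
for n in ["side","scene"]:
    ctrl.get_image(n)
    for l in ["thick_handpiece","slim_handpiece","rest","keeper_knob"]+(["tooth_model","crown_plate","wax_knife","powder_jar"] if n=="side" else []):
        r=ctrl.masks_of(n,l); out[n,l]=r
        print(n,l,[(round(d['score'],2),[int(x) for x in d['extent']],int(d['pixels'].sum())) for d in r])
pickle.dump(out,open('m0.pkl','wb'))
E
```

```text
side thick_handpiece [(0.69, [276, 234, 331, 255], 538)]
side slim_handpiece [(0.85, [276, 188, 326, 211], 313), (0.65, [321, 111, 339, 142], 138), (0.61, [344, 228, 402, 234], 344)]
side rest [(0.81, [164, 303, 295, 412], 7750)]
side keeper_knob [(0.62, [187, 377, 295, 400], 971)]
side tooth_model [(0.48, [160, 306, 293, 412], 7531)]
side crown_plate [(0.73, [162, 303, 295, 411], 7511), (0.56, [200, 209, 223, 239], 440), (0.47, [186, 377, 295, 400], 991)]
side wax_knife [(0.68, [294, 158, 346, 170], 157), (0.35, [307, 298, 337, 332], 713)]
side powder_jar [(0.79, [350, 154, 377, 183], 535)]
scene thick_handpiece [(0.74, [251, 223, 292, 243], 404)]
scene slim_handpiece [(0.81, [150, 325, 207, 368], 491), (0.65, [183, 231, 233, 241], 271)]
scene rest [(0.63, [302, 149, 377, 219], 1981)]
scene keeper_knob [(0.62, [304, 151, 359, 172], 247), (0.54, [304, 149, 373, 218], 1866)]
```

```bash
python3 - <<'E'
import cv2
a=cv2.imread('pics/side0.png'); cv2.imwrite('pics/side0a.png',cv2.resize(a[285:415,150:310],None,fx=4.6,fy=4.6,interpolation=cv2.INTER_CUBIC))
cv2.imwrite('pics/side0b.png',cv2.resize(a[170:270,250:410],None,fx=5,fy=5,interpolation=cv2.INTER_CUBIC))
E
```

```text
(no output)
```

View pics/side0a.png

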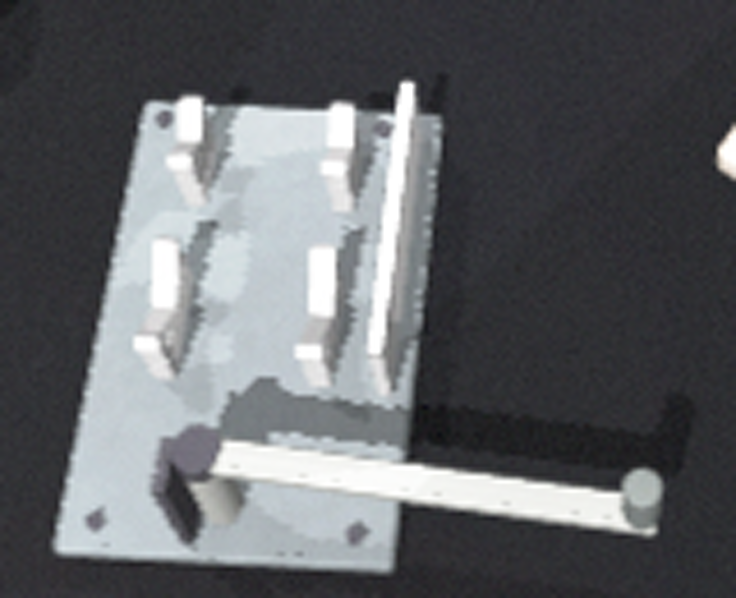

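View pics/side0b.png

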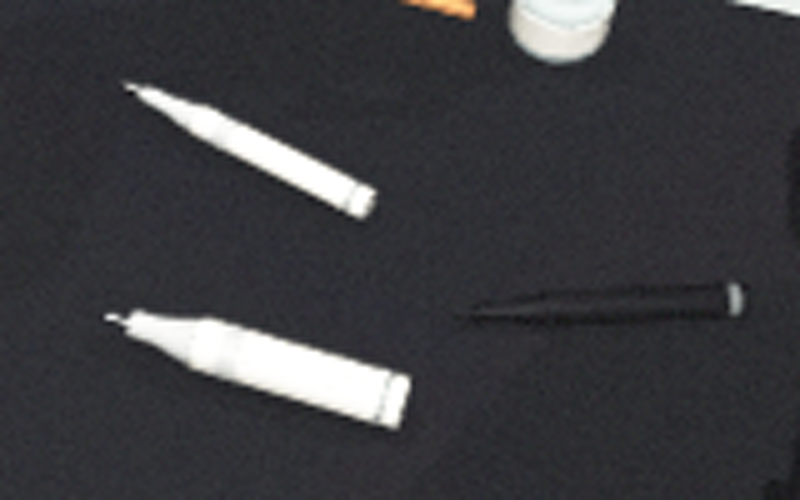

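```bash
cat >> h.py <<'E'
def hp_pts(x,y,yaw,r,z=None):
    z=r if z is None else z
    c,s=np.cos(yaw),np.sin(yaw); ax=np.array([c,s,0]); n=np.array([-s,c,0]); P=[]
    for t in (-.055,.055):
        for a in np.linspace(0,2*np.pi,24,endpoint=False):
            P.append(np.array([x,y,z])+ax*t+r*(n*np.cos(a)+np.array([0,0,1])*np.sin(a)))
    return P
def sil(p,x,y,yaw,r,S=4):
    P=np.array([proj(p,q) for q in hp_pts(x,y,yaw,r)])
    m=np.zeros((420*S,560*S),np.uint8)
    cv2.fillConvexPoly(m,cv2.convexHull(((P+.5)*S).astype(np.int32)),1)
    return m
def fit_hp(p,im,g,r,thr,zoff=0):
    """align barrel axis to bright blob: returns x,y,yaw"""
    from scipy.optimize import minimize
    g0=cv2.GaussianBlur(im.astype(np.float32).mean(2),(0,0),.7)
    lo,hi=thr
    w=np.clip((g0-lo)/(hi-lo),0,1)
    def cost(v):
        P=np.array([proj(p,q) for q in hp_pts(v[0],v[1],v[2],r)])
        H=cv2.convexHull((P*16).astype(np.int32))
        x0,y0=np.floor(P.min(0)).astype(int)-25; x1,y1=np.ceil(P.max(0)).astype(int)+25
        x0,y0=max(x0,0),max(y0,0); x1,y1=min(x1,560),min(y1,420)
        S=8; m=np.zeros(((y1-y0)*S,(x1-x0)*S),np.uint8)
        cv2.fillConvexPoly(m,cv2.convexHull(((P-[x0,y0]+.5)*S).astype(np.int32)),255)
        m=cv2.resize(m,None,fx=1/S,fy=1/S,interpolation=cv2.INTER_AREA).astype(np.float32)/255
        # nose region ignored
        ww=w[y0:y1,x0:x1]
        c,s=np.cos(v[2]),np.sin(v[2])
        N=np.array([proj(p,[v[0]+c*t+k*s*r*1.5,v[1]+s*t-k*c*r*1.5,r]) for t,k in ((.050,1),(.050,-1),(.12,-1),(.12,1))])
        ig=np.zeros_like(m,np.uint8); cv2.fillConvexPoly(ig,(N-[x0,y0]).round().astype(np.int32),1)
        return float((np.abs(m-ww)*(1-ig)).sum()-0.0)/ (m.sum()+1)
    sol=minimize(cost,g,method='Nelder-Mead',options=dict(initial_simplex=np.array([g,[g[0]+.012,g[1],g[2]],[g[0],g[1]+.012,g[2]],[g[0],g[1],g[2]+.1]]),xatol=1e-4,fatol=1e-4,maxiter=400))
    return sol.x,sol.fun
E
python3 - <<'E'
from h import *
from scipy.optimize import least_squares
p=ctrl.camera_params("side")
f=lambda x,y,a,b,k:(a+x/k,b+y/k)
C=[f(*q,150,285,4.6) for q in [(145,102),(442,116),(392,572),(55,550)]]
W=np.array([atz(p,*c,.012) for c in C]); print(W.round(4), [np.linalg.norm(W[i]-W[i-1]).round(4) for i in range(4)])
M=np.array([[.075,-.077],[-.075,-.077],[-.075,.138],[.075,.138]])
def T(v,m,z): 
    c,s=np.cos(v[2]),np.sin(v[2]); return [v[0]+c*m[0]-s*m[1],v[1]+s*m[0]+c*m[1],z]
fun=lambda v:np.concatenate([proj(p,T(v,m,.012))-c for m,c in zip(M,C)])
s=least_squares(fun,[.6,.2,0.]); print('rest',s.x,s.fun.round(1))
kn=f(642,480,150,285,4.6); k=atz(p,*kn,.124); pv=np.array(T(s.x,(0,.115),0)); d=k[:2]-pv[:2]; print('knob',k,np.linalg.norm(d),'ang',np.arctan2(d[1],d[0])-s.x[2])
g=lambda x,y:(250+x/5,170+y/5)
for nm,tail,nose,r in [('thick',(404,402),(128,320),.014),('slim',(367,203),(140,90),.009)]:
    a=atz(p,*g(*tail),r*1.2);b=atz(p,*g(*nose),r); d=b-a;print(nm,a,b,np.linalg.norm(d),np.arctan2(d[1],d[0]))
    u=d/np.linalg.norm(d); yaw=np.arctan2(d[1],d[0]); o=a+u*.055
    im=ctrl.get_image("side")
    print(fit_hp(p,im,[o[0],o[1],yaw],r,(60,180)))
for l,uv in [('jar',(364,180)),('tooth',(322,318)),('crown',(211,228))]: print(l,atz(p,*uv,.01))
E
```

```text
[[0.7254 0.0838 0.012 ]
 [0.5804 0.0479 0.012 ]
 [0.5294 0.2562 0.012 ]
 [0.6736 0.2898 0.012 ]] [np.float64(0.2124), np.float64(0.1494), np.float64(0.2144), np.float64(0.148)]
rest [0.63448686 0.13954227 0.24054502] [ 0.1 -0.5  0.3 -0.4  0.4 -0.1 -0.8  0.7]
knob [0.42929483 0.21904164 0.124     ] 0.18068579786745997 ang -3.203029315570317
thick [ 0.42951963 -0.16541956  0.0168    ] [ 0.57834493 -0.1746943   0.014     ] 0.1491403062905169 -0.0622391479691397
(array([ 0.48523176, -0.1700797 , -0.04113923]), np.float64(0.13609007000923157))
slim [ 0.47765012 -0.28887721  0.0108    ] [ 0.61990402 -0.33159766  0.009     ] 0.14854107118377116 -0.2917423883518197
(array([ 0.53276333, -0.30908674, -0.16642512]), np.float64(0.8388306498527527))
jar [ 0.39158147 -0.43304865  0.01      ]
tooth [0.40842707 0.01505892 0.01      ]
crown [ 0.74722961 -0.14605     0.01      ]
```

```bash
cat >> h.py <<'E'
def pose():
    o=ctrl.get_obs(); return np.array(o['tool_pos']),R.from_rotvec(o['tool_rot']),o
def down(yaw): # tool x along yaw, tool y down, z = x cross y
    x=np.array([np.cos(yaw),np.sin(yaw),0]); y=np.array([0,0,-1.]); return R.from_matrix(np.c_[x,y,np.cross(x,y)])
def plan(pos,yaw,n=None,step=.05,ang=9.):
    p,r,o=pose(); rt=down(yaw); rv=(r.inv()*rt).as_rotvec(); 
    d=np.array(pos)-p
    if n is None: n=int(max(np.ceil(np.linalg.norm(d)/step),np.ceil(np.degrees(np.linalg.norm(rv))/ang),1))
    print('p',p.round(4),'yaw',np.degrees(np.arctan2(*r.as_matrix()[[1,0],0])).round(2),'t',round(o['t'],2),'q6',round(o['q'][5],2),'op',round(o['opening'],4),'F',np.round(o['contact_force'],1),'n',n)
    dr=np.degrees(rv)/n; rr=r
    A=[];
    for i in range(n):
        A.append((rr.inv().apply(d/n)).round(4).tolist()); rr=rr*R.from_rotvec(rv/n)
    print(A); print('dr',dr.round(2).tolist())
E
python3 - <<'E'
from h import *
p,r,o=pose(); print(r.as_matrix().round(3))
c=ctrl.camera_params("wrist"); print(r.inv().apply(c['eye']-p).round(4)); print((r.inv()*R.from_rotvec(c['rotation'])).as_matrix().round(3))
for u in [(280,60),(280,210),(280,350),(30,210),(530,210)]: print(u,atz(c,*u,.01).round(3))
E
```

```text
[[-0.969  0.     0.247]
 [-0.247  0.    -0.969]
 [-0.    -1.    -0.   ]]
[-0.0812 -0.1283 -0.0004]
[[-0.001  0.949  0.316]
 [-0.001 -0.316  0.949]
 [ 1.     0.     0.001]]
(280, 60) [ 0.285 -0.569  0.01 ]
(280, 210) [ 0.116 -0.612  0.01 ]
(280, 350) [-0.103 -0.668  0.01 ]
(30, 210) [ 0.036 -0.3    0.01 ]
(530, 210) [ 0.196 -0.925  0.01 ]
```

```bash
python3 - <<'E'
from h import *
plan([.53,-.235,.245],np.radians(175),10)
E
```

```text
p [ 0.1545 -0.6056  0.2453] yaw -165.69 t 0.95 q6 -0.12 op 0.0856 F [-0.4  0.8 -0.5] n 10
[[-0.0455, 0.0, -0.0266], [-0.0446, 0.0, -0.0281], [-0.0436, 0.0, -0.0296], [-0.0426, 0.0, -0.0311], [-0.0416, 0.0, -0.0325], [-0.0404, 0.0, -0.0339], [-0.0393, 0.0, -0.0352], [-0.0381, 0.0, -0.0365], [-0.0368, 0.0, -0.0378], [-0.0355, 0.0, -0.039]]
dr [0.0, 1.93, -0.0]
```

servo_tool --delta_pos '[[-0.045,0,-0.027],[-0.045,0,-0.028],[-0.044,0,-0.03],[-0.043,0,-0.031],[-0.042,0,-0.032]]' --dr '[[0,2,0],[0,2,0],[0,2,0],[0,2,0],[0,2,0]]' --grip '[1,1,1,1,1]'

```text
t: 1.58
tool_pos: [0.347, -0.4188, 0.2456]
tool_rot: [-0.067, 2.187, -2.191]
contact_force: [0.1, -0.0, -0.5]
opening: 0.0855
```

servo_tool --delta_pos '[[-0.041,0,-0.034],[-0.04,0,-0.035],[-0.038,0,-0.036],[-0.037,0,-0.038],[-0.036,0,-0.039]]' --dr '[[0,2,0],[0,2,0],[0,2,0],[0,2,0],[0,2,0]]' --grip '[1,1,1,1,1]'

```text
t: 2.2
tool_pos: [0.5469, -0.2319, 0.2469]
tool_rot: [-0.133, -2.157, 2.167]
contact_force: [0.3, -0.5, -0.2]
opening: 0.0853
```

```bash
python3 - <<'E'
from h import *
plan([.53,-.235,.245],np.radians(175))
E
```

```text
p [ 0.5469 -0.2319  0.2469] yaw 173.2 t 2.2 q6 1.16 op 0.0853 F [ 0.3 -0.5 -0.2] n 1
[[0.0164, 0.0018, 0.0051]]
dr [-0.24, -1.8, -0.25]
```

servo_tool --delta_pos '[[0.012,0,0],[0,0,0]]' --dr '[[0,0,0],[0,0,0]]' --grip '[1,1]'

```text
t: 2.45
tool_pos: [0.5366, -0.2277, 0.2466]
tool_rot: [-0.127, -2.161, 2.169]
contact_force: [-1.0, -0.8, 0.3]
opening: 0.0855
```

```bash
python3 - <<'E'
from h import *
c=ctrl.camera_params("wrist"); im=ctrl.get_image("wrist"); cv2.imwrite("pics/w1.png",im[:,:,::-1])
import pickle; pickle.dump((c,im),open('w1.pkl','wb'))
for l in ["thick_handpiece","slim_handpiece"]:
    for d in ctrl.masks_of("wrist",l): print(l,round(d['score'],2),d['extent'])
for g,r in [((.4848,-.1695,-.05),.014),((.530,-.3046,-.29),.009)]:
    print(proj(c,[g[0],g[1],r])); print(fit_hp(c,im,list(g),r,(70,150)))
E
```

```text
thick_handpiece 0.89 [227.7, 153.0, 252.6, 266.4]
slim_handpiece 0.98 [296.0, 264.9, 345.9, 350.1]
slim_handpiece 0.66 [331.3, 98.6, 364.1, 219.4]
slim_handpiece 0.62 [534.5, 134.4, 558.6, 146.6]
slim_handpiece 0.58 [0.0, 64.7, 60.6, 190.9]
[241.69018932 225.16626943]
(array([ 0.48616853, -0.16815981, -0.04489291]), np.float64(0.05001164972782135))
[343.01581859 178.85649772]
(array([ 0.53117674, -0.3041214 , -0.2865802 ]), np.float64(0.07524825632572174))
```

View pics/w1.png

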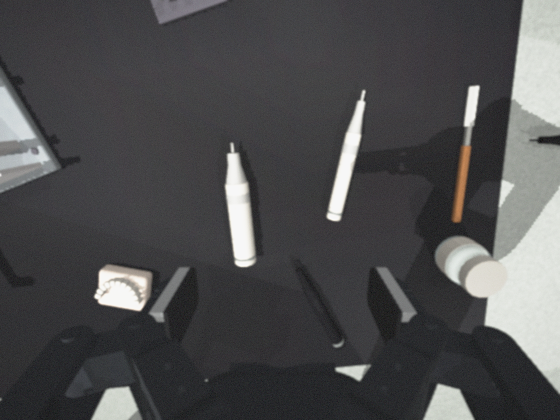

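```bash
python3 - <<'E'
from h import *
plan([.494,-.1684,.09],np.radians(177.4),4)
E
```

```text
p [ 0.5365 -0.2287  0.2468] yaw 173.41 t 2.6 q6 1.16 op 0.0854 F [0.6 0.2 0.1] n 4
[[0.0125, 0.0391, -0.0139], [0.0122, 0.0391, -0.0141], [0.0119, 0.0391, -0.0142], [0.0116, 0.0392, -0.0144]]
dr [-0.06, -1.0, -0.07]
```

servo_tool --delta_pos '[[0.0125,0.039,-0.014],[0.012,0.039,-0.014],[0.012,0.039,-0.014],[0.0115,0.039,-0.0145],[0,0,0]]' --dr '[[0,-1,0],[0,-1,0],[0,-1,0],[0,-1,0],[0,0,0]]' --grip '[0.65,0.65,0.65,0.65,0.65]'

```text
t: 3.22
tool_pos: [0.4926, -0.1733, 0.0883]
tool_rot: [-0.068, -2.191, 2.208]
contact_force: [-0.7, -0.3, -0.3]
opening: 0.0554
```

```bash
python3 - <<'E'
from h import *
plan([.494,-.1684,.016],np.radians(177.4),2)
E
```

```text
p [ 0.4926 -0.1733  0.0883] yaw 176.99 t 3.23 q6 1.15 op 0.0554 F [-0.7 -0.3 -0.3] n 2
[[-0.0002, 0.0361, -0.0028], [-0.0004, 0.0361, -0.0026]]
dr [-0.21, -0.21, -0.27]
```

servo_tool --delta_pos '[[0,0.034,-0.003],[0,0.024,-0.002],[0,0.014,0],[0,0,0]]' --dr '[[-0.2,-0.2,-0.3],[-0.2,-0.2,-0.2],[0,0,0],[0,0,0]]' --grip '[0.65,0.65,0.65,0.65]'

```text
t: 3.72
tool_pos: [0.5003, -0.1759, 0.0235]
tool_rot: [-0.072, -2.194, 2.211]
contact_force: [-0.0, -0.4, 0.7]
opening: 0.0558
```

```bash
python3 - <<'E'
from h import *
plan([.494,-.1684,.015],np.radians(177.4),1)
im=ctrl.get_image("wrist"); cv2.imwrite("pics/w2.png",im[:,:,::-1])
E
```

```text
p [ 0.5003 -0.1759  0.0235] yaw 177.08 t 3.73 q6 1.14 op 0.0558 F [-0.  -0.4  0.7] n 1
[[0.0068, 0.0084, -0.0073]]
dr [-0.44, -0.32, -0.84]
```

View pics/w2.png

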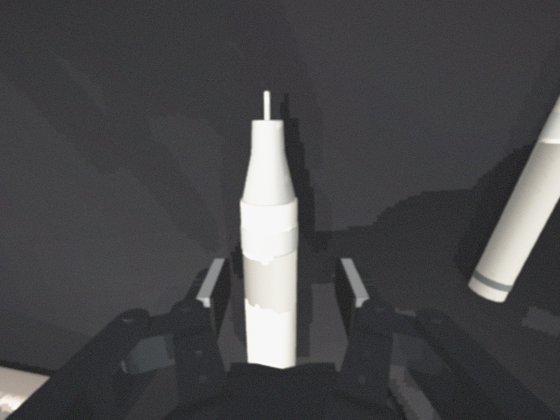

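servo_tool --delta_pos '[[0.0065,0.006,-0.007],[0,0,0]]' --dr '[[-0.4,-0.3,-0.8],[0,0,0]]' --grip '[0.65,0.65]'

```text
t: 4.03
tool_pos: [0.4961, -0.1696, 0.0203]
tool_rot: [-0.056, -2.198, 2.204]
contact_force: [0.4, 0.5, -0.1]
opening: 0.0557
```

```bash
python3 - <<'E'
from h import *
plan([.494,-.1684,.015],np.radians(177.4),1)
E
```

```text
p [ 0.4961 -0.1696  0.0203] yaw 177.38 t 4.03 q6 1.15 op 0.0557 F [ 0.4  0.5 -0.1] n 1
[[0.0022, 0.0053, -0.0011]]
dr [-0.15, -0.02, -0.29]
```

servo_tool --delta_pos '[[0.002,0.0055,-0.001],[0,0.001,0],[0,0,0],[0,0,0],[0,0,0]]' --dr '[[-0.1,0,-0.3],[0,0,0],[0,0,0],[0,0,0],[0,0,0]]' --grip '[0.65,0.4,0.2,0.2,0.2]' --grip_force 40

```text
t: 4.65
tool_pos: [0.4948, -0.1686, 0.0145]
tool_rot: [-0.051, -2.197, 2.201]
contact_force: [0.2, 0.2, 0.7]
opening: 0.0264
```

```bash
python3 - <<'E'
from h import *
plan([.494,-.1684,.015],np.radians(177.4),1)
im=ctrl.get_image("wrist"); cv2.imwrite("pics/w3.png",im[:,:,::-1])
E
```

```text
p [ 0.4948 -0.1686  0.0145] yaw 177.41 t 4.65 q6 1.15 op 0.0264 F [0.2 0.2 0.7] n 1
[[0.0008, -0.0005, -0.0001]]
dr [-0.09, 0.01, -0.06]
```

View pics/w3.png

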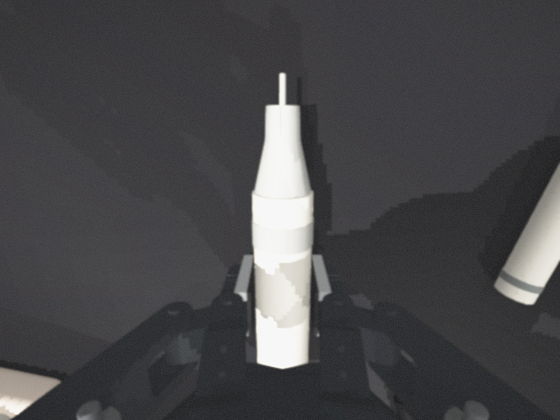

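servo_tool --delta_pos '[[0,-0.02,0],[0,-0.045,0],[0,-0.055,0],[0,-0.02,0]]' --dr '[[0,0,0],[0,0,0],[0,0,0],[0,0,0]]' --grip '[0.2,0.2,0.2,0.2]'

```text
t: 5.2
tool_pos: [0.4916, -0.1669, 0.1534]
tool_rot: [-0.041, -2.197, 2.191]
contact_force: [-0.8, -0.2, -2.7]
opening: 0.0266
```

```bash
python3 - <<'E'
from h import *
plan([.6338,.1784,.16],np.radians(193.78),9)
im=ctrl.get_image("wrist"); cv2.imwrite("pics/w4.png",im[:,:,::-1])
E
```

```text
p [ 0.4916 -0.1669  0.1534] yaw 177.39 t 5.2 q6 1.15 op 0.0266 F [-0.8 -0.2 -2.7] n 9
[[-0.014, -0.0007, -0.0391], [-0.0153, -0.0007, -0.0386], [-0.0165, -0.0008, -0.0381], [-0.0177, -0.0008, -0.0375], [-0.0189, -0.0008, -0.037], [-0.02, -0.0008, -0.0363], [-0.0212, -0.0007, -0.0357], [-0.0223, -0.0007, -0.035], [-0.0234, -0.0007, -0.0343]]
dr [0.02, -1.82, 0.05]
```

View pics/w4.png

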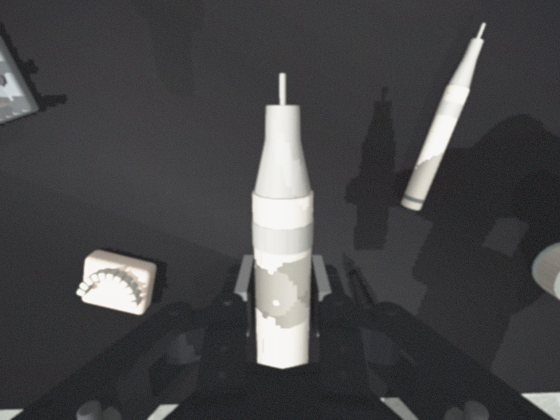

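Held without slipping (nose pixel unchanged at 283,105). Moving toward the rest, stopping short over it to look.

servo_tool --delta_pos '[[-0.014,0,-0.039],[-0.015,0,-0.039],[-0.0165,0,-0.038],[-0.018,0,-0.0375],[-0.019,0,-0.037]]' --dr '[[0,-1.8,0],[0,-1.8,0],[0,-1.8,0],[0,-1.8,0],[0,-1.8,0]]' --grip '[0.2,0.2,0.2,0.2,0.2]'

```text
t: 5.88
tool_pos: [0.5708, 0.028, 0.1495]
tool_rot: [-0.131, 2.172, -2.167]
contact_force: [0.8, -0.3, -1.0]
opening: 0.0268
```

```bash
python3 - <<'E'
from h import *
plan([.6338,.1784,.16],np.radians(193.78),5)
im=ctrl.get_image("wrist"); cv2.imwrite("pics/w5.png",im[:,:,::-1])
E
```

```text
p [0.5708 0.028  0.1495] yaw -173.68 t 5.88 q6 1.38 op 0.0268 F [ 0.8 -0.3 -1. ] n 5
[[-0.0158, -0.0022, -0.0285], [-0.0165, -0.0022, -0.0281], [-0.0173, -0.0022, -0.0277], [-0.018, -0.0021, -0.0272], [-0.0187, -0.0021, -0.0267]]
dr [0.04, -1.49, 0.12]
```

View pics/w5.png

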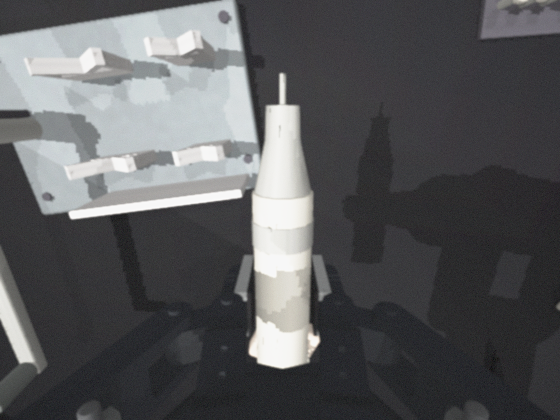

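```bash
python3 - <<'E'
from h import *
a=cv2.imread('pics/w5.png'); cv2.imwrite('pics/w5a.png',cv2.resize(a[0:220,0:265],None,fx=3,fy=2.7,interpolation=cv2.INTER_CUBIC))
p=ctrl.camera_params("wrist")
v=[0.6345,0.1395,0.2405]
def T(v,m): 
    c,s=np.cos(v[2]),np.sin(v[2]); return [v[0]+c*m[0]-s*m[1],v[1]+s*m[0]+c*m[1],m[2]]
for m in [(.075,-.077,.012),(-.075,-.077,.012),(-.075,.138,.012),(-.063,-.065,.07),(-.063,.065,.07),(.041,.038,.04),(.041,-.038,.052),(-.031,.038,.04),(-.031,-.038,.052)]: print(m,proj(p,T(v,m)).round(1))
E
```

```text
(0.075, -0.077, 0.012) [241.1   3.1]
(-0.075, -0.077, 0.012) [268.7 191.8]
(-0.075, 0.138, 0.012) [ 46.6 218.7]
(-0.063, -0.065, 0.07) [246.1 199.1]
(-0.063, 0.065, 0.07) [ 74.9 219.7]
(0.041, 0.038, 0.04) [88.  68.1]
(0.041, -0.038, 0.052) [184.7  50.2]
(-0.031, 0.038, 0.04) [118.  165.8]
(-0.031, -0.038, 0.052) [206.8 156.2]
```

View pics/w5a.png

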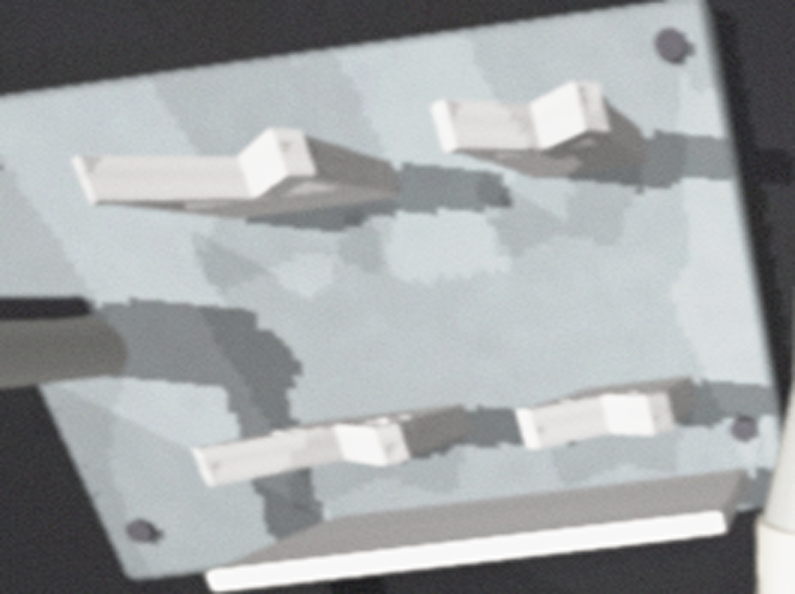

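```bash
cat > fit.py <<'E'
from h import *
from scipy.optimize import least_squares
p=ctrl.camera_params("wrist")
M=[(.075,-.077,.012),(-.075,.138,.012),(-.063,.065,.07),(-.063,-.065,.07),(.041,.038,.04),(.041,-.038,.052),(-.031,.038,.04),(-.031,-.038,.052)]
U=np.array([(708,0),(130,579),(206,573),(723,513),(240,156),(532,107),(335,425),(603,395)])/[3,2.7]
def T(v,m,dz=0):
    c,s=np.cos(v[2]),np.sin(v[2]); return [v[0]+c*m[0]-s*m[1],v[1]+s*m[0]+c*m[1],m[2]+dz]
def pr(X,k):
    u=proj(p,X); d=(u-[p['cx'],p['cy']])/K(p); return [p['cx'],p['cy']]+d*K(p)*(1+k*(d@d))
f1=lambda v:np.concatenate([pr(T(v,m),0)-u for m,u in zip(M,U)])
f2=lambda v:np.concatenate([pr(T(v,m,v[3]),0)-u for m,u in zip(M,U)])
f3=lambda v:np.concatenate([pr(T(v,m,v[3]),v[4])-u for m,u in zip(M,U)])
for f,n in ((f1,3),(f2,4),(f3,5)):
    s=least_squares(f,[.634,.14,.24,0,0][:n],x_scale=[.01,.01,.01,.01,.1][:n]); print(s.x.round(4),s.fun.round(1),s.cost.round(1))
E
python3 fit.py
```

```text
[0.6398 0.1439 0.2418] [-0.4 -5.9 -2.  -1.2 -0.4  0.3 -0.3  1.3  1.1  1.6  0.8  0.9  0.4  1.3
  0.2  2.1] 27.3
[ 0.6397  0.1448  0.2416 -0.0021] [-1.1 -4.9 -1.3 -2.   0.3 -0.6 -1.1  0.6  1.7  2.1  0.6  1.6  0.8  0.8
 -0.2  1.7] 23.7
[ 6.402e-01  1.446e-01  2.408e-01 -3.000e-04 -1.240e-02] [-0.8 -4.9 -0.8 -1.9  0.1 -0.5 -1.2  0.7  2.1  2.3  0.6  1.2  0.4  0.8
 -0.6  1.6] 23.2
```

```bash
python3 - <<'E'
from h import *
p,r,o=pose(); print(p, o['dq'].round(3))
c=ctrl.camera_params("wrist"); im=ctrl.get_image("wrist")[:,:,::-1]; cv2.imwrite("pics/w6.png",im)
cv2.imwrite('pics/w6a.png',cv2.resize(im[0:220,0:265],None,fx=3,fy=2.7,interpolation=cv2.INTER_CUBIC))
im=ctrl.get_image("side")[:,:,::-1]; cv2.imwrite("pics/s6.png",im)
E
```

```text
[0.57193871 0.03214956 0.1493926 ] [-0.053 -0.029  0.03  -0.045  0.024 -0.06 ]
```

View pics/w6a.png

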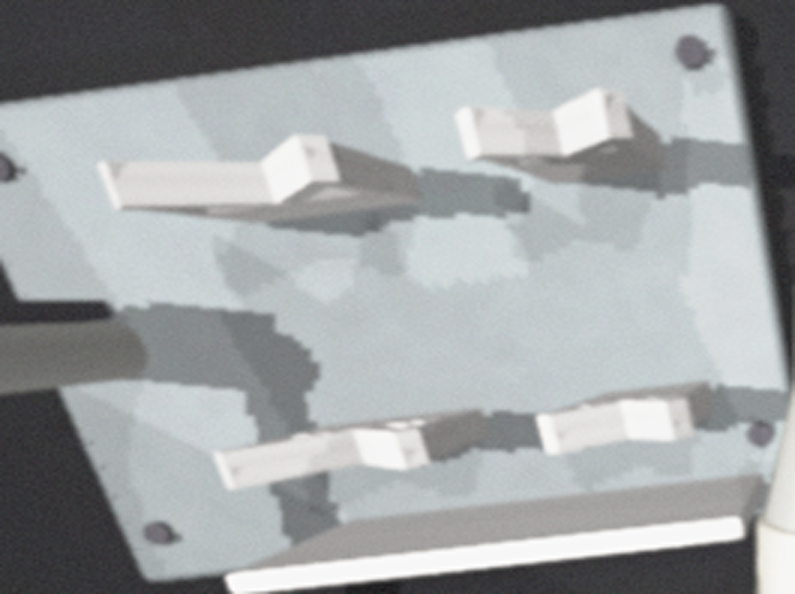

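View pics/s6.png

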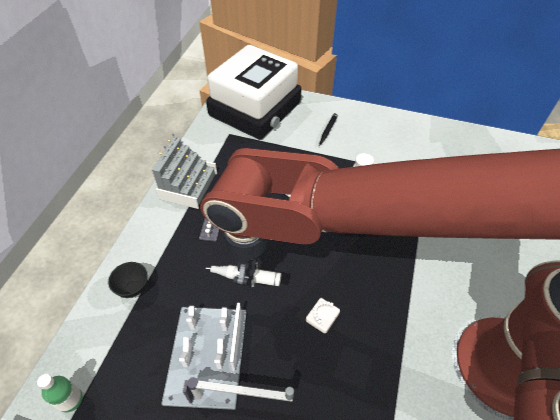

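```bash
sed -i 's/^U=.*/U=np.array([(724,4),(147,580),(226,573),(742,518),(262,163),(554,114),(355,430),(622,401)])\/[3,2.7]/' fit.py; python3 fit.py; python3 -c "
from h import *
print(pose()[0])"
```

```text
[0.6378 0.1343 0.2395] [ 0.8 -5.7 -3.1 -0.2 -0.5  2.2  0.4  1.4  0.3  0.7  0.9  0.3 -0.2  1.1
  0.5  1.7] 28.1
[ 0.6376  0.1359  0.2392 -0.0039] [-0.6 -3.8 -1.6 -1.6  0.9  0.5 -1.1 -0.   1.5  1.6  0.5  1.5  0.4  0.3
 -0.3  1. ] 15.7
[ 0.6382  0.1357  0.2383 -0.0018 -0.0154] [-0.2 -3.8 -1.  -1.5  0.6  0.6 -1.3  0.1  1.9  1.8  0.4  1.1 -0.   0.3
 -0.6  0.8] 15.0
[0.57066845 0.02822554 0.14936326]
```

```bash
python3 - <<'E'
from h import *
p,r,o=pose(); print(p, o['dq'].round(3))
im=ctrl.get_image("wrist")[:,:,::-1]; cv2.imwrite("pics/w7.png",im)
p,r,o=pose(); print(p, o['dq'].round(3))
cv2.imwrite('pics/w7a.png',cv2.resize(im[0:220,0:265],None,fx=3,fy=2.7,interpolation=cv2.INTER_CUBIC))
E
```

```text
[0.57066845 0.02822554 0.14936326] [-0.04  -0.019  0.014 -0.015  0.005 -0.005]
[0.57047723 0.02715316 0.14957187] [-0.028 -0.015  0.006 -0.002  0.003 -0.   ]
```

View pics/w7a.png

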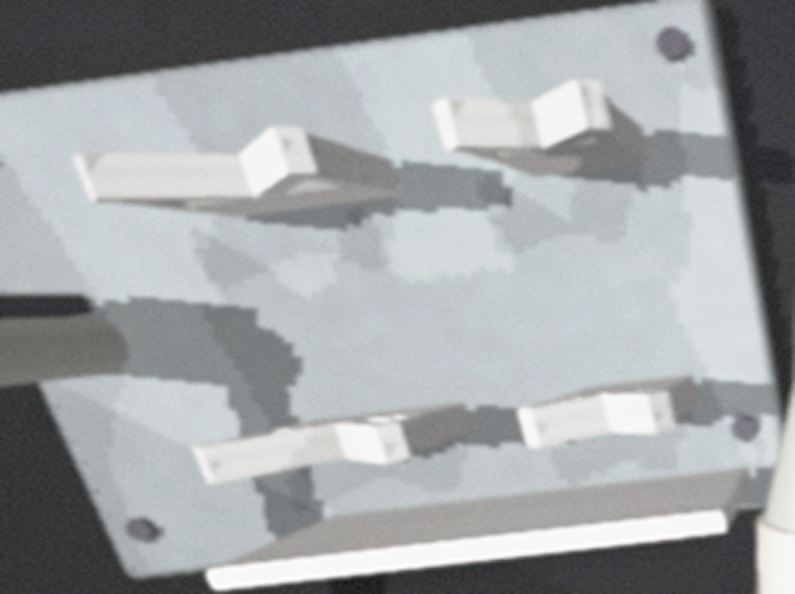

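```bash
sed -i 's/^U=.*/U=np.array([(130,578),(206,572),(724,513),(240,155),(532,107),(336,425),(603,394)])\/[3,2.7]/; s/^M=\[(.075,-.077,.012),/M=[/' fit.py; python3 fit.py
```

```text
[0.6394 0.1381 0.2476] [-1.7 -0.4  0.2  0.4  0.3 -0.7  0.   1.   0.1 -1.3  0.2  0.6  0.5  0.8] 3.9
[ 0.6394  0.1385  0.2475 -0.0008] [-1.5 -0.7  0.5  0.1 -0.1 -0.9  0.2  1.3 -0.1 -0.9  0.3  0.5  0.3  0.7] 3.5
[ 6.397e-01  1.383e-01  2.465e-01  5.000e-04 -8.300e-03] [-1.2 -0.7  0.3  0.2 -0.1 -0.8  0.5  1.4  0.  -1.2  0.   0.4  0.1  0.6] 3.3
```

```bash
python3 - <<'E'
from h import *
plan([.6371,.1775,.125],np.radians(194),5)
E
```

```text
p [0.5705 0.0272 0.1496] yaw -173.66 t 6.08 q6 1.38 op 0.0264 F [-0.4  0.4 -1.2] n 5
[[-0.0166, 0.0048, -0.0284], [-0.0174, 0.0048, -0.0279], [-0.0181, 0.0048, -0.0275], [-0.0188, 0.0049, -0.027], [-0.0195, 0.0049, -0.0265]]
dr [0.04, -1.53, 0.13]
```

servo_tool --delta_pos '[[-0.0166,0.005,-0.0284],[-0.0174,0.005,-0.028],[-0.018,0.005,-0.0275],[-0.019,0.005,-0.024],[-0.0195,0.005,-0.018]]' --dr '[[0,-1.5,0.1],[0,-1.5,0.1],[0,-1.5,0.1],[0,-1.5,0.1],[0,-1.5,0.1]]' --grip '[0.2,0.2,0.2,0.2,0.2]'

```text
t: 6.7
tool_pos: [0.6395, 0.1615, 0.1199]
tool_rot: [-0.254, 2.101, -2.099]
contact_force: [-0.4, -0.8, -2.4]
opening: 0.0269
```

servo_tool --delta_pos '[[0,0,0],[0,0,0]]' --dr '[[0,0,0],[0,0,0]]' --grip '[0.2,0.2]'

```text
t: 6.95
tool_pos: [0.6388, 0.1598, 0.1179]
tool_rot: [-0.256, 2.103, -2.102]
contact_force: [-0.4, 0.5, -1.5]
opening: 0.0266
```

```bash
python3 - <<'E'
from h import *
plan([.6371,.1775,.125],np.radians(194),1)
im=ctrl.get_image("wrist")[:,:,::-1]; cv2.imwrite("pics/w8.png",im)
plan([.6371,.1775,.085],np.radians(194),2)
E
```

```text
p [0.6388 0.1598 0.1179] yaw -166.67 t 6.95 q6 1.47 op 0.0266 F [-0.4  0.5 -1.5] n 1
[[-0.0023, -0.0071, -0.0176]]
dr [0.07, -0.67, 0.57]
p [0.6388 0.1598 0.1179] yaw -166.68 t 7.0 q6 1.47 op 0.0264 F [-0.5 -0.1 -1.7] n 2
[[-0.0014, 0.0164, -0.0088], [-0.0014, 0.0164, -0.0088]]
dr [0.04, -0.34, 0.28]
```

View pics/w8.png

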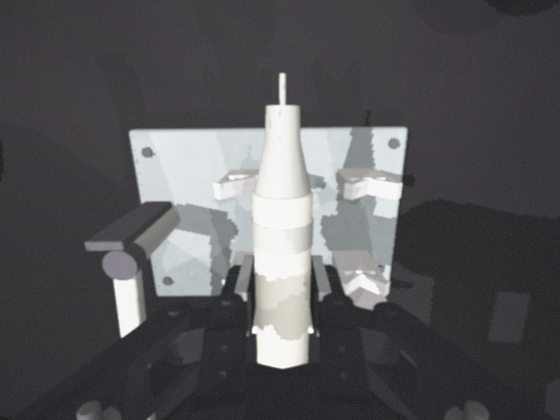

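servo_tool --delta_pos '[[-0.002,0,-0.0165],[0,0,0],[0,0,0]]' --dr '[[0,-0.6,0.5],[0,0,0],[0,0,0]]' --grip '[0.2,0.2,0.2]'

```text
t: 7.38
tool_pos: [0.6363, 0.1759, 0.1184]
tool_rot: [-0.255, 2.094, -2.092]
contact_force: [0.8, -0.5, -1.7]
opening: 0.0268
```

```bash
python3 - <<'E'
from h import *
plan([.6371,.1775,.085],np.radians(194),1)
c=ctrl.camera_params("wrist")
im=ctrl.get_image("wrist")[:,:,::-1].copy()
im2=ctrl.get_image("side")[:,:,::-1].copy(); cs=ctrl.camera_params("side")
cv2.imwrite("pics/w9r.png",im)
v=[.638,.1385,.244]
def T(v,m):
    cc,s=np.cos(v[2]),np.sin(v[2]); return [v[0]+cc*m[0]-s*m[1],v[1]+s*m[0]+cc*m[1],m[2]]
for m in [(.041,.038,.04),(.041,-.038,.052),(.041,-.052,.066),(.041,.016,.062),(.041,.060,.062),(.075,-.077,.012),(.075,.138,.012),(-.063,-.065,.07)]:
    for I,cc in ((im,c),(im2,cs)):
        u=proj(cc,T(v,m)); cv2.circle(I,tuple(int(x) for x in u.round()),2,(0,0,255),1)
cv2.imwrite("pics/w9.png",im); cv2.imwrite("pics/s9.png",cv2.resize(im2[220:415,130:310],None,fx=4,fy=3))
E
```

```text
p [0.6363 0.1759 0.1184] yaw -166.15 t 7.38 q6 1.49 op 0.0268 F [ 0.8 -0.5 -1.7] n 1
[[-0.0011, 0.0334, -0.0013]]
dr [0.07, -0.15, 0.01]
```

View pics/w9.png

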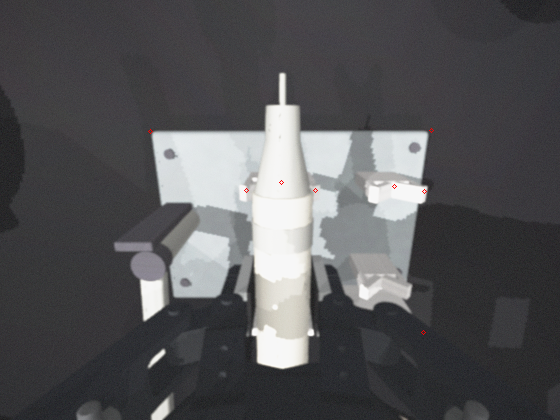

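View pics/s9.png

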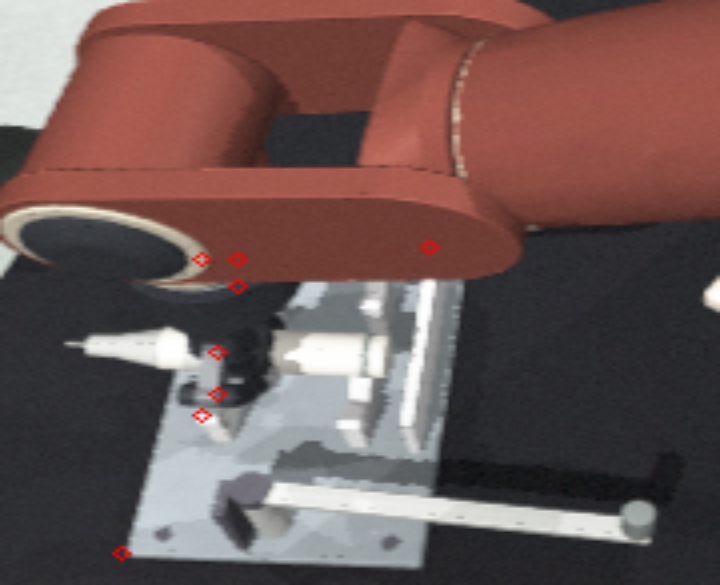

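servo_tool --delta_pos '[[-0.001,0.022,-0.001],[0,0.014,0],[0,0.006,0],[0,0,0]]' --dr '[[0,-0.1,0],[0,0,0],[0,0,0],[0,0,0]]' --grip '[0.2,0.2,0.2,0.2]'

```text
t: 7.98
tool_pos: [0.6361, 0.1767, 0.0715]
tool_rot: [-0.259, 2.095, -2.093]
contact_force: [0.1, 0.5, -1.5]
opening: 0.0267
```

```bash
python3 - <<'E'
from h import *
plan([.6371,.1775,.0605],np.radians(194),1)
E
```

```text
p [0.6361 0.1767 0.0715] yaw -166.08 t 7.97 q6 1.49 op 0.0267 F [ 0.1  0.5 -1.5] n 1
[[-0.0012, 0.011, -0.0005]]
dr [0.09, -0.08, 0.19]
```

servo_tool --delta_pos '[[-0.001,0.005,0],[0,0.004,0],[0,0.002,0],[0,0,0]]' --dr '[[0,0,0.2],[0,0,0],[0,0,0],[0,0,0]]' --grip '[0.2,0.2,0.2,0.2]'

```text
t: 8.48
tool_pos: [0.6382, 0.1774, 0.0614]
tool_rot: [-0.252, 2.093, -2.089]
contact_force: [-0.4, -0.3, -1.6]
opening: 0.0265
```

```bash
python3 - <<'E'
from h import *
plan([.6371,.1775,.0605],np.radians(194),1)
im=ctrl.get_image("wrist")[:,:,::-1].copy();cv2.imwrite("pics/w10.png",im)
im2=ctrl.get_image("side")[:,:,::-1].copy();cv2.imwrite("pics/s10.png",cv2.resize(im2[220:415,130:310],None,fx=4,fy=3))
E
```

```text
p [0.6382 0.1774 0.0614] yaw -166.08 t 8.47 q6 1.49 op 0.0265 F [-0.4 -0.3 -1.6] n 1
[[0.001, 0.0009, -0.0004]]
dr [0.1, -0.08, -0.17]
```

View pics/w10.png

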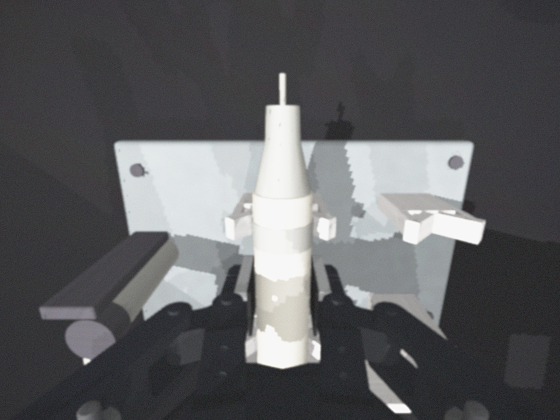

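View pics/s10.png

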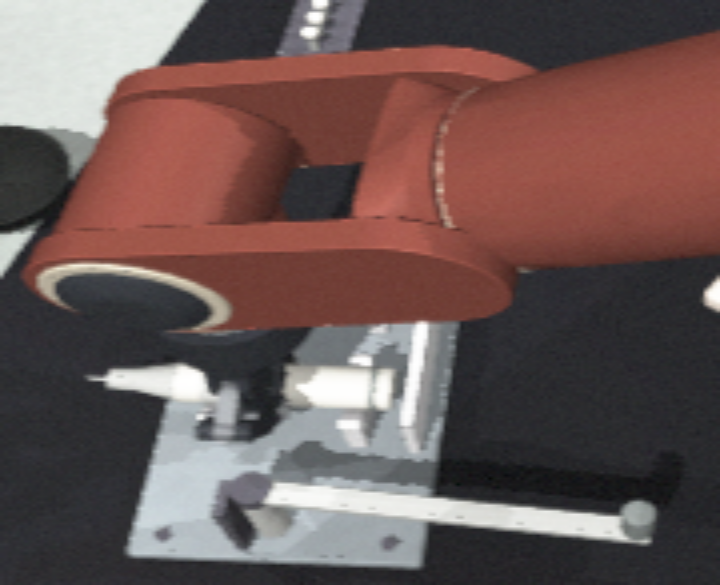

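servo_tool --delta_pos '[[0.001,0.0015,0],[0,0.001,0],[0,0,0]]' --dr '[[0,0,0],[0,0,0],[0,0,0]]' --grip '[0.2,0.2,0.2]'

```text
t: 8.95
tool_pos: [0.6382, 0.1778, 0.061]
tool_rot: [-0.249, 2.093, -2.087]
contact_force: [-0.8, 0.4, -0.3]
opening: 0.0266
```

servo_tool --delta_pos '[[0,0.0015,0],[0,0.0015,0],[0,0,0]]' --dr '[[0,0,0],[0,0,0],[0,0,0]]' --grip '[0.2,0.2,0.2]'

```text
t: 9.32
tool_pos: [0.6385, 0.1784, 0.0603]
tool_rot: [-0.25, 2.094, -2.086]
contact_force: [-0.3, -0.2, -0.8]
opening: 0.0264
```

servo_tool --delta_pos '[[0,0.002,0],[0,0.002,0],[0,0,0]]' --dr '[[0,0,0],[0,0,0],[0,0,0]]' --grip '[0.2,0.2,0.2]'

```text
t: 9.7
tool_pos: [0.6385, 0.1784, 0.0603]
tool_rot: [-0.252, 2.094, -2.087]
contact_force: [-0.8, 1.0, -1.1]
opening: 0.0266
```

servo_tool --delta_pos '[[0,0.004,0],[0,0.003,0]]' --dr '[[0,0,0],[0,0,0]]' --grip '[0.2,0.2]'

```text
t: 9.95
tool_pos: [0.6388, 0.1785, 0.06]
tool_rot: [-0.256, 2.095, -2.089]
contact_force: [-12.0, -1.4, 17.0]
opening: 0.0268
```

servo_tool --delta_pos '[[0,0,0],[0,0,0]]' --dr '[[0,0,0],[0,0,0]]' --grip '[0.2,0.2]'

```text
t: 10.2
tool_pos: [0.6389, 0.1785, 0.0603]
tool_rot: [-0.255, 2.094, -2.088]
contact_force: [-1.7, 0.6, 2.6]
opening: 0.0265
```

servo_tool --delta_pos '[[0,0,0],[0,0,0],[0,0,0],[0,0,0]]' --dr '[[0,0,0],[0,0,0],[0,0,0],[0,0,0]]' --grip '[0.36,0.42,0.5,0.55]'

```text
t: 10.7
tool_pos: [0.6386, 0.1777, 0.058]
tool_rot: [-0.256, 2.094, -2.09]
contact_force: [-0.2, -0.3, 0.1]
opening: 0.0468
```

```bash
python3 - <<'E'
from h import *
plan([.6371,.1775,.16],np.radians(194),3)
im=ctrl.get_image("wrist")[:,:,::-1].copy();cv2.imwrite("pics/w11.png",im)
E
```

```text
p [0.6386 0.1777 0.058 ] yaw -166.05 t 10.7 q6 1.49 op 0.0468 F [-0.2 -0.3  0.1] n 3
[[0.0005, -0.034, -0.0001], [0.0005, -0.034, -0.0001], [0.0005, -0.034, -0.0001]]
dr [0.04, -0.02, -0.0]
```

View pics/w11.png

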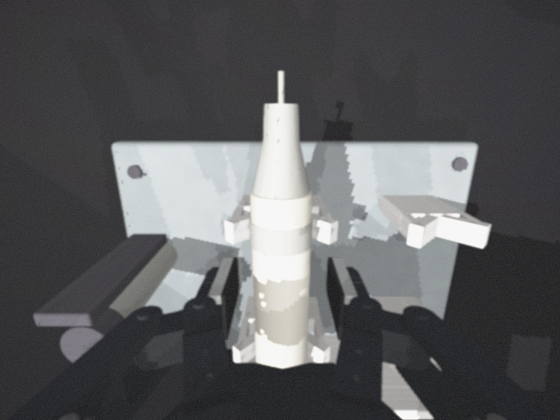

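servo_tool --delta_pos '[[0,-0.02,0],[0,-0.045,0],[0,-0.05,0],[0,-0.03,0],[0,0,0]]' --dr '[[0,0,0],[0,0,0],[0,0,0],[0,0,0],[0,0,0]]' --grip '[0.6,0.6,0.6,0.6,0.6]'

```text
t: 11.38
tool_pos: [0.6394, 0.1776, 0.2134]
tool_rot: [-0.251, 2.092, -2.088]
contact_force: [-0.2, -0.4, -0.3]
opening: 0.0512
```

```bash
python3 - <<'E'
from h import *
c=ctrl.camera_params("wrist")
im=ctrl.get_image("wrist"); cv2.imwrite("pics/w12.png",im[:,:,::-1])
print(proj(c,[.6288,.1754,.0598]), proj(c,[.6288+.091*.97,.1754+.091*.2416,.0598]))
# slim grasp hover
plan([.5312+.0077,-.3041-.0023,.12],np.radians(163.58),10)
E
```

```text
[282.23420054 209.5029975 ] [282.23239406 113.83324711]
p [0.6387 0.1775 0.2114] yaw -166.05 t 11.43 q6 1.49 op 0.0515 F [ 0.1 -0.3 -0.3] n 10
[[0.0214, 0.009, 0.0446], [0.019, 0.009, 0.0456], [0.0165, 0.0091, 0.0466], [0.014, 0.0091, 0.0474], [0.0115, 0.0091, 0.0481], [0.0089, 0.0091, 0.0486], [0.0064, 0.0091, 0.049], [0.0037, 0.0091, 0.0493], [0.0011, 0.0091, 0.0494], [-0.0015, 0.0091, 0.0494]]
dr [0.01, 3.04, -0.01]
```

View pics/w12.png

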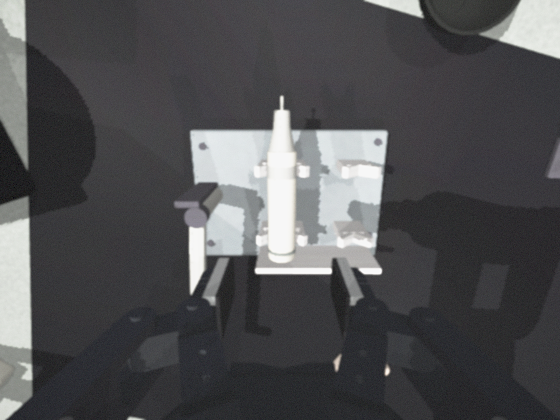

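servo_tool --delta_pos '[[0.021,0.003,0.045],[0.019,0.006,0.0455],[0.0165,0.009,0.0465],[0.014,0.009,0.047],[0.0115,0.009,0.048]]' --dr '[[0,3,0],[0,3,0],[0,3,0],[0,3,0],[0,3,0]]' --grip '[0.5,0.5,0.5,0.5,0.5]'

```text
t: 12.05
tool_pos: [0.5835, -0.067, 0.1649]
tool_rot: [-0.011, -2.21, 2.203]
contact_force: [0.2, -0.1, -0.8]
opening: 0.0426
```

```bash
python3 - <<'E'
from h import *
plan([.5312+.0077,-.3041-.0023,.12],np.radians(163.58),5)
E
```

```text
p [ 0.5835 -0.067   0.1649] yaw 178.86 t 12.05 q6 1.35 op 0.0426 F [ 0.2 -0.1 -0.8] n 5
[[0.0079, 0.0089, 0.0481], [0.0053, 0.0089, 0.0484], [0.0027, 0.0089, 0.0486], [0.0002, 0.0089, 0.0487], [-0.0024, 0.009, 0.0486]]
dr [0.02, 3.06, 0.12]
```

servo_tool --delta_pos '[[0.008,0.009,0.048],[0.005,0.009,0.0485],[0.003,0.009,0.048],[0,0.008,0.046],[-0.002,0.004,0.03]]' --dr '[[0,3,0],[0,3,0],[0,3,0],[0,3,0],[0,3,0]]' --grip '[0.5,0.5,0.5,0.5,0.5]'

```text
t: 12.68
tool_pos: [0.5335, -0.2895, 0.1119]
tool_rot: [-0.274, -2.061, 2.044]
contact_force: [-0.3, 0.2, 0.9]
opening: 0.0425
```

servo_tool --delta_pos '[[0,0,0],[0,0,0]]' --dr '[[0,0,0],[0,0,0]]' --grip '[0.5,0.5]'

```text
t: 12.92
tool_pos: [0.5308, -0.2894, 0.1077]
tool_rot: [-0.269, -2.061, 2.036]
contact_force: [0.0, 0.7, -0.4]
opening: 0.0424
```

```bash
python3 - <<'E'
from h import *
plan([.5312+.0077,-.3041-.0023,.08],np.radians(163.58),1)
c=ctrl.camera_params("wrist")
im=ctrl.get_image("wrist"); cv2.imwrite("pics/w13.png",im[:,:,::-1])
print(fit_hp(c,im,[.5312,-.3041,-.2866],.009,(70,150)))
E
```

```text
p [ 0.5308 -0.2894  0.1077] yaw 163.11 t 12.93 q6 1.25 op 0.0424 F [ 0.   0.7 -0.4] n 1
[[-0.0136, 0.0272, 0.0141]]
dr [0.39, -0.48, 2.01]
(array([ 0.53181042, -0.30357142, -0.26987692]), np.float64(0.528403103351593))
```

View pics/w13.png

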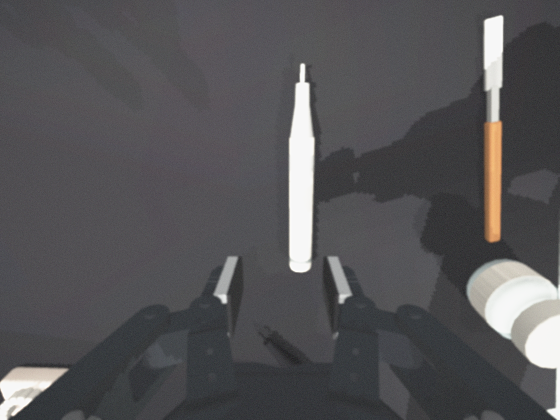

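servo_tool --delta_pos '[[-0.013,0.02,0.014],[0,0,0],[0,0,0]]' --dr '[[0.4,-0.5,2.0],[0,0,0],[0,0,0]]' --grip '[0.5,0.5,0.5]'

```text
t: 13.35
tool_pos: [0.5399, -0.3028, 0.0877]
tool_rot: [-0.293, -2.071, 2.071]
contact_force: [-0.3, -0.3, 0.1]
opening: 0.0426
```

```bash
python3 - <<'E'
from h import *
plan([.5312+.0077,-.3041-.0023,.014],np.radians(163.58),1)
c=ctrl.camera_params("wrist")
im=ctrl.get_image("wrist"); cv2.imwrite("pics/w14.png",im[:,:,::-1])
print(fit_hp(c,im,[.5312,-.3041,-.2866],.009,(110,200)))
E
```

```text
p [ 0.5399 -0.3028  0.0877] yaw 163.91 t 13.35 q6 1.22 op 0.0426 F [-0.3 -0.3  0.1] n 1
[[0.0, 0.0737, 0.0038]]
dr [0.02, 0.33, -0.03]
(array([ 0.53196537, -0.30391365, -0.28250689]), np.float64(0.045088667422533035))
```

View pics/w14.png

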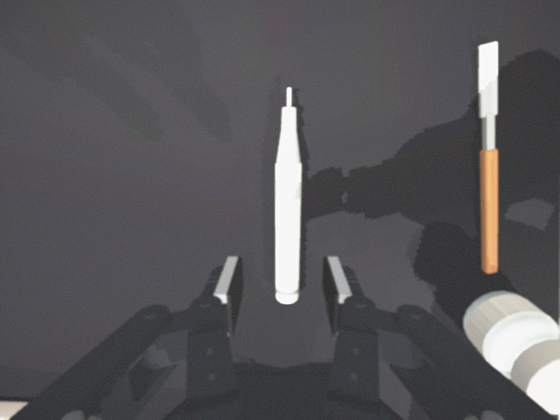

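servo_tool --delta_pos '[[0,0.035,0.003],[0,0.025,0],[0,0.01,0],[0,0,0]]' --dr '[[0,0,0],[0,0,0],[0,0,0],[0,0,0]]' --grip '[0.5,0.5,0.5,0.5]'

```text
t: 13.9
tool_pos: [0.5419, -0.3051, 0.0206]
tool_rot: [-0.296, -2.073, 2.077]
contact_force: [-0.1, -0.3, 0.3]
opening: 0.0426
```

```bash
python3 - <<'E'
from h import *
plan([.5397,-.3061,.014],np.radians(163.8),1)
E
```

```text
p [ 0.5419 -0.3051  0.0206] yaw 164.07 t 13.9 q6 1.22 op 0.0426 F [-0.1 -0.3  0.3] n 1
[[0.0019, 0.0066, 0.0016]]
dr [-0.09, 0.27, -0.35]
```

servo_tool --delta_pos '[[0.002,0.0065,0.0015],[0,0.001,0],[0,0,0]]' --dr '[[0,0.3,-0.3],[0,0,0],[0,0,0]]' --grip '[0.5,0.45,0.4]'

```text
t: 14.28
tool_pos: [0.5412, -0.307, 0.0157]
tool_rot: [-0.3, -2.067, 2.075]
contact_force: [0.7, 0.3, -0.6]
opening: 0.0339
```

servo_tool --delta_pos '[[0,0.002,0],[0,0,0],[0,0,0],[0,0,0],[0,0,0]]' --dr '[[0,0,0],[0,0,0],[0,0,0],[0,0,0],[0,0,0]]' --grip '[0.35,0.25,0.1,0.1,0.1]' --grip_force 40

```text
t: 14.9
tool_pos: [0.5419, -0.3075, 0.0147]
tool_rot: [-0.302, -2.067, 2.077]
contact_force: [-1.1, 0.8, 0.9]
opening: 0.0166
```

```bash
python3 - <<'E'
from h import *
plan([.5397,-.3061,.16],np.radians(163.8),1)
im=ctrl.get_image("wrist"); cv2.imwrite("pics/w15.png",im[:,:,::-1])
E
```

```text
p [ 0.5419 -0.3075  0.0147] yaw 163.76 t 14.9 q6 1.22 op 0.0166 F [-1.1  0.8  0.9] n 1
[[0.0015, -0.1453, -0.0002]]
dr [-0.21, -0.04, -0.38]
```

View pics/w15.png

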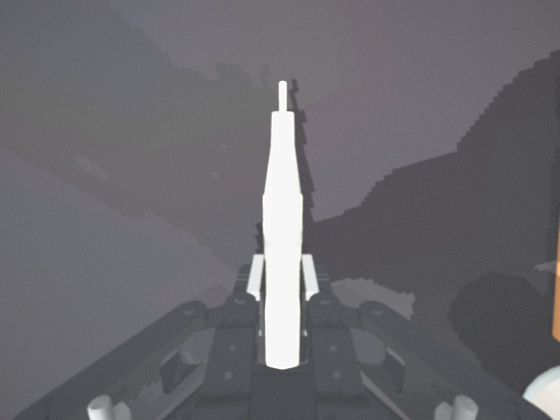

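servo_tool --delta_pos '[[0,-0.02,0],[0,-0.045,0],[0,-0.05,0],[0,-0.03,0]]' --dr '[[0,0,0],[0,0,0],[0,0,0],[0,0,0]]' --grip '[0.1,0.1,0.1,0.1]'

```text
t: 15.45
tool_pos: [0.539, -0.3055, 0.163]
tool_rot: [-0.295, -2.068, 2.071]
contact_force: [-0.2, -0.8, -0.8]
opening: 0.0162
```

```bash
python3 - <<'E'
from h import *
plan([.6569,.104,.15],np.radians(194),10)
im=ctrl.get_image("wrist"); cv2.imwrite("pics/w16.png",im[:,:,::-1])
E
```

```text
p [ 0.539  -0.3055  0.163 ] yaw 163.76 t 15.45 q6 1.22 op 0.0162 F [-0.2 -0.8 -0.8] n 10
[[0.0001, 0.0012, -0.0426], [-0.0021, 0.0012, -0.0426], [-0.0044, 0.0012, -0.0424], [-0.0066, 0.0012, -0.0421], [-0.0088, 0.0013, -0.0417], [-0.011, 0.0013, -0.0412], [-0.0131, 0.0013, -0.0405], [-0.0153, 0.0013, -0.0398], [-0.0173, 0.0013, -0.0389], [-0.0194, 0.0013, -0.038]]
dr [-0.01, -3.02, 0.0]
```

View pics/w16.png

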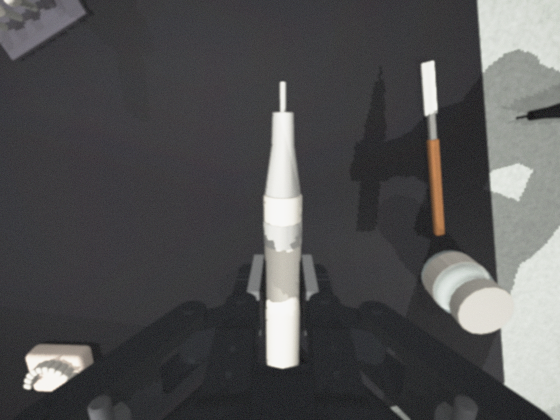

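Slim handpiece held, unchanged in the grip. Moving on.

servo_tool --delta_pos '[[0,0,-0.0425],[-0.002,0,-0.0425],[-0.0045,0,-0.0425],[-0.0065,0,-0.042],[-0.009,0,-0.042]]' --dr '[[0,-3,0],[0,-3,0],[0,-3,0],[0,-3,0],[0,-3,0]]' --grip '[0.1,0.1,0.1,0.1,0.1]'

```text
t: 16.12
tool_pos: [0.6019, -0.0999, 0.1731]
tool_rot: [-0.036, -2.206, 2.23]
contact_force: [-0.1, 0.3, -1.3]
opening: 0.0163
```

servo_tool --delta_pos '[[-0.011,0.001,-0.041],[-0.013,0.001,-0.0405],[-0.015,0.001,-0.036],[-0.017,0.001,-0.028],[0,0,0]]' --dr '[[0,-3,0],[0,-3,0],[0,-3,0],[0,-3,0],[0,0,0]]' --grip '[0.1,0.1,0.1,0.1,0.1]'

```text
t: 16.75
tool_pos: [0.6506, 0.057, 0.1707]
tool_rot: [-0.198, 2.095, -2.122]
contact_force: [-0.2, -0.9, -1.4]
opening: 0.0164
```

```bash
python3 - <<'E'
from h import *
plan([.6569,.104,.125],np.radians(194),1)
plan([.6569,.104,.125],np.radians(194),2)
E
```

```text
p [0.6506 0.057  0.1707] yaw -168.46 t 16.75 q6 1.35 op 0.0164 F [-0.2 -0.9 -1.4] n 1
[[-0.0149, 0.0452, -0.0455]]
dr [-0.83, -2.47, -0.74]
p [0.6506 0.057  0.1707] yaw -168.46 t 16.75 q6 1.35 op 0.0164 F [-0.2 -0.9 -1.4] n 2
[[-0.0075, 0.0226, -0.0227], [-0.0081, 0.0227, -0.0224]]
dr [-0.41, -1.23, -0.37]
```

servo_tool --delta_pos '[[-0.0075,0.02,-0.023],[-0.008,0.022,-0.0225],[0,0,0],[0,0,0]]' --dr '[[-0.4,-1.2,-0.4],[-0.4,-1.2,-0.4],[0,0,0],[0,0,0]]' --grip '[0.1,0.1,0.1,0.1]'

```text
t: 17.25
tool_pos: [0.657, 0.1018, 0.1299]
tool_rot: [-0.252, 2.09, -2.097]
contact_force: [-0.8, 0.4, -1.1]
opening: 0.0164
```

```bash
python3 - <<'E'
from h import *
plan([.6569,.104,.11],np.radians(194),1)
c=ctrl.camera_params("wrist")
im=ctrl.get_image("wrist")[:,:,::-1].copy()
v=[.638,.1385,.244]
def T(v,m):
    cc,s=np.cos(v[2]),np.sin(v[2]); return [v[0]+cc*m[0]-s*m[1],v[1]+s*m[0]+cc*m[1],m[2]]
for m in [(.041,.016,.062),(.041,.060,.062),(.041,-.052,.066),(.041,-.024,.066),(.075,-.077,.012),(.075,.138,.012),(.091,.038,.0598)]:
    u=proj(c,T(v,m)); cv2.circle(im,tuple(int(x) for x in u.round()),2,(0,0,255),1)
cv2.imwrite("pics/w17.png",im)
E
```

```text
p [0.657  0.1018 0.1299] yaw -166.24 t 17.25 q6 1.37 op 0.0164 F [-0.8  0.4 -1.1] n 1
[[-0.0005, 0.0199, -0.0023]]
dr [-0.19, -0.24, -0.01]
```

View pics/w17.png

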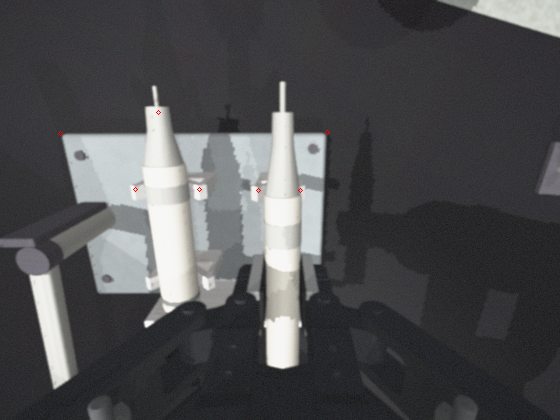

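servo_tool --delta_pos '[[0.001,0.02,-0.002],[0,0.016,0],[0,0.008,0],[0,0,0]]' --dr '[[-0.2,-0.2,0],[0,0,0],[0,0,0],[0,0,0]]' --grip '[0.1,0.1,0.1,0.1]'

```text
t: 17.8
tool_pos: [0.6552, 0.1014, 0.0834]
tool_rot: [-0.253, 2.093, -2.093]
contact_force: [0.4, 0.1, -0.1]
opening: 0.0164
```

```bash
python3 - <<'E'
from h import *
plan([.6565,.104,.0704],np.radians(194),1)
im=ctrl.get_image("wrist")[:,:,::-1].copy()
cv2.imwrite("pics/w18.png",im)
E
```

```text
p [0.6552 0.1014 0.0834] yaw -166.19 t 17.8 q6 1.37 op 0.0164 F [ 0.4  0.1 -0.1] n 1
[[-0.0019, 0.013, -0.0022]]
dr [0.01, -0.19, -0.02]
```

View pics/w18.png

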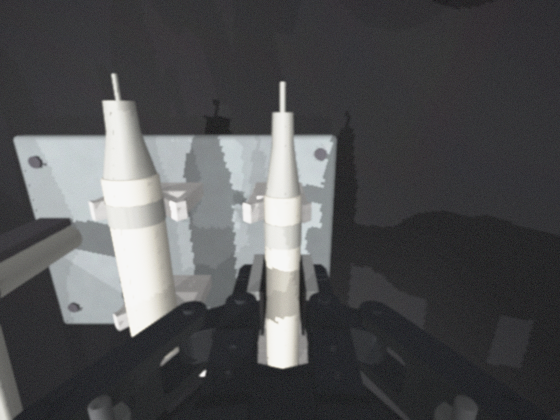

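servo_tool --delta_pos '[[-0.001,0.007,-0.002],[0,0.004,0],[0,0.002,0],[0,0,0]]' --dr '[[0,-0.2,0],[0,0,0],[0,0,0],[0,0,0]]' --grip '[0.1,0.1,0.1,0.1]'

```text
t: 18.35
tool_pos: [0.657, 0.104, 0.0713]
tool_rot: [-0.254, 2.089, -2.09]
contact_force: [-0.1, -0.2, -0.9]
opening: 0.0163
```

```bash
python3 - <<'E'
from h import *
plan([.6565,.104,.0704],np.radians(194),1)
im=ctrl.get_image("wrist")[:,:,::-1].copy()
cv2.imwrite("pics/w19.png",im)
E
```

```text
p [0.657  0.104  0.0713] yaw -165.95 t 18.35 q6 1.37 op 0.0163 F [-0.1 -0.2 -0.9] n 1
[[0.0005, 0.0009, -0.0001]]
dr [-0.03, 0.05, -0.19]
```

View pics/w19.png

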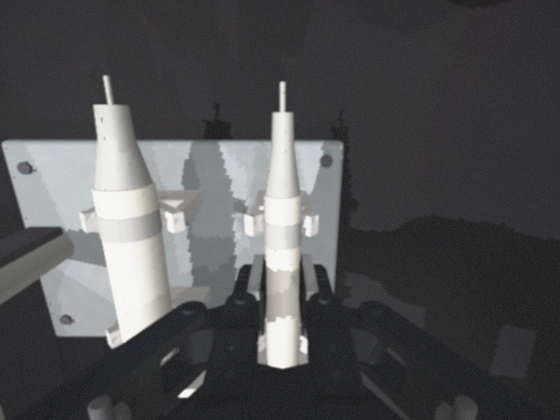

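servo_tool --delta_pos '[[0,0.003,0],[0,0.003,0]]' --dr '[[0,0,0],[0,0,0]]' --grip '[0.1,0.1]'

```text
t: 18.65
tool_pos: [0.6578, 0.1048, 0.0701]
tool_rot: [-0.254, 2.091, -2.088]
contact_force: [-10.3, -0.3, 17.3]
opening: 0.0168
```

servo_tool --delta_pos '[[0,0,0],[0,0,0]]' --dr '[[0,0,0],[0,0,0]]' --grip '[0.1,0.1]'

```text
t: 18.9
tool_pos: [0.6584, 0.1049, 0.0713]
tool_rot: [-0.252, 2.09, -2.088]
contact_force: [-0.3, -0.4, -1.4]
opening: 0.0164
```

servo_tool --delta_pos '[[0,0,0],[0,0,0],[0,0,0],[0,0,0]]' --dr '[[0,0,0],[0,0,0],[0,0,0],[0,0,0]]' --grip '[0.24,0.3,0.37,0.42]'

```text
t: 19.4
tool_pos: [0.6584, 0.1048, 0.0708]
tool_rot: [-0.252, 2.09, -2.088]
contact_force: [-0.6, 0.2, 0.5]
opening: 0.0357
```

servo_tool --delta_pos '[[0,-0.02,0],[0,-0.045,0],[0,-0.05,0],[0,-0.03,0],[0,0,0]]' --dr '[[0,0,0],[0,0,0],[0,0,0],[0,0,0],[0,0,0]]' --grip '[0.42,0.42,0.42,0.42,0.42]'

```text
t: 20.02
tool_pos: [0.6583, 0.1046, 0.2259]
tool_rot: [-0.247, 2.088, -2.086]
contact_force: [-0.1, -0.0, 0.2]
opening: 0.0358
```

```bash
python3 - <<'E'
from h import *
pose()
c=ctrl.camera_params("wrist")
im=ctrl.get_image("wrist")[:,:,::-1].copy(); cv2.imwrite("pics/w20r.png",im)
v=[.638,.1385,.244]
def T(v,m):
    cc,s=np.cos(v[2]),np.sin(v[2]); return [v[0]+cc*m[0]-s*m[1],v[1]+s*m[0]+cc*m[1],m[2]]
for m in [(.041,.016,.062),(.041,.060,.062),(.041,-.052,.066),(.041,-.024,.066),(.075,-.077,.012),(.075,.138,.012),(.091,.038,.0598),(.091,-.038,.0647),(-.055,.038,.0598),(-.055,-.038,.0647)]:
    u=proj(c,T(v,m)); cv2.circle(im,tuple(int(x) for x in u.round()),2,(0,0,255),1)
cv2.imwrite("pics/w20.png",im)
plan([0,0,0],0,1)
E
```

```text
p [0.6576 0.1045 0.224 ] yaw -165.96 t 20.07 q6 1.37 op 0.0357 F [-0.1 -0.5  0. ] n 1
[[0.6648, 0.2194, -0.0581]]
dr [-0.57, -165.96, -0.07]
```

View pics/w20.png

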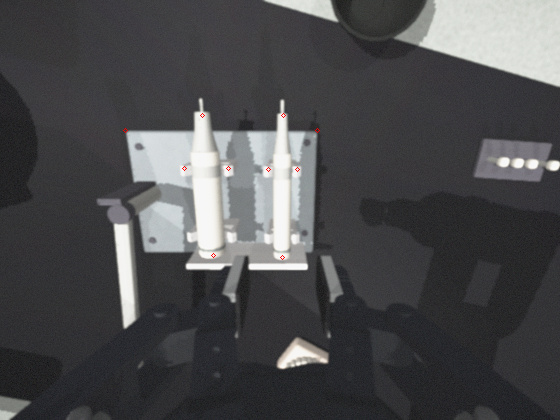

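```bash
python3 - <<'E'
from h import *
plan([.428,.217,.20],np.radians(190.3),6)
E
```

```text
p [0.6576 0.1045 0.224 ] yaw -165.96 t 20.07 q6 1.37 op 0.0357 F [-0.1 -0.5  0. ] n 6
[[0.0326, 0.0038, -0.0275], [0.0329, 0.0038, -0.0271], [0.0332, 0.0038, -0.0268], [0.0335, 0.0039, -0.0264], [0.0338, 0.0039, -0.026], [0.034, 0.004, -0.0257]]
dr [0.0, 0.62, -0.07]
```

servo_tool --delta_pos '[[0.0326,0.003,-0.0275],[0.033,0.003,-0.027],[0.033,0.004,-0.027],[0.0335,0.004,-0.0265],[0.03,0.004,-0.024]]' --dr '[[0,0.6,0],[0,0.6,0],[0,0.6,0],[0,0.6,0],[0,0.6,0]]' --grip '[0.5,0.5,0.5,0.5,0.5]'

```text
t: 20.7
tool_pos: [0.462, 0.1976, 0.1946]
tool_rot: [-0.208, 2.127, -2.127]
contact_force: [0.6, 0.5, 0.5]
opening: 0.0426
```

servo_tool --delta_pos '[[0.015,0,-0.012],[0,0,0],[0,0,0]]' --dr '[[0,0,0],[0,0,0],[0,0,0]]' --grip '[0.5,0.5,0.5]'

```text
t: 21.08
tool_pos: [0.4423, 0.2067, 0.1913]
tool_rot: [-0.216, 2.126, -2.129]
contact_force: [0.7, 0.8, -0.0]
opening: 0.0428
```

```bash
python3 - <<'E'
from h import *
plan([.428,.217,.11],np.radians(190.3),1)
c=ctrl.camera_params("wrist")
im=ctrl.get_image("wrist")[:,:,::-1].copy()
for X in [(.428,.217,.124),(.6102,.2501,.09)]:
    u=proj(c,X); print(u); cv2.circle(im,tuple(int(x) for x in u.round()),2,(0,0,255),1)
cv2.imwrite("pics/w21.png",im)
im=ctrl.get_image("side")[:,:,::-1]; cv2.imwrite("pics/s21.png",im)
E
```

```text
p [0.4423 0.2067 0.1913] yaw -169.14 t 21.07 q6 1.67 op 0.0428 F [ 0.7  0.8 -0. ] n 1
[[0.011, 0.0815, -0.0128]]
dr [-0.02, 0.56, 0.75]
[264.92433219 246.13628004]
[265.27127464 -44.77609965]
```

View pics/w21.png

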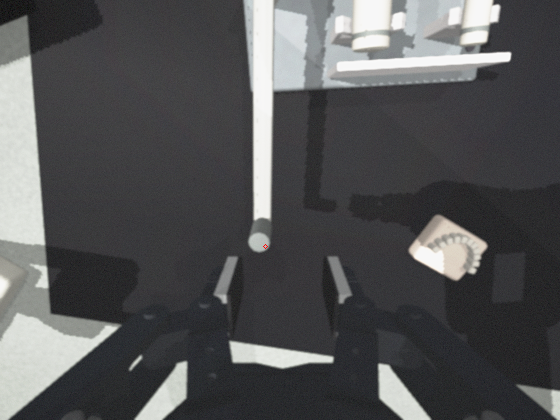

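View pics/s21.png

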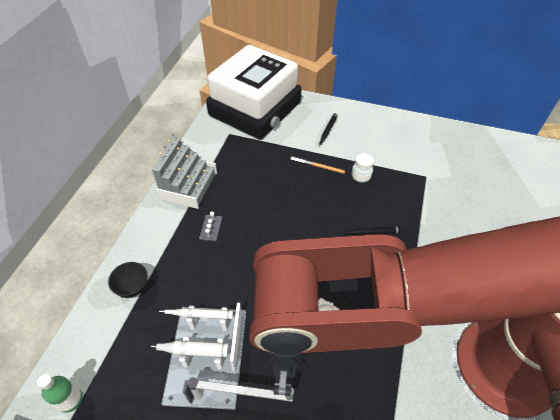

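```bash
python3 - <<'E'
from h import *
c=ctrl.camera_params("wrist"); k=atz(c,260,242,.124); print(k)
d=k[:2]-[.6102,.2501]; print(np.linalg.norm(d),np.degrees(np.arctan2(d[1],d[0])))
plan([k[0],k[1],.15],np.radians(190.3),1)
E
```

```text
[0.43072266 0.22097721 0.124     ]
0.18182479067011248 -170.78326245788787
p [0.4425 0.2066 0.1915] yaw -169.18 t 21.18 q6 1.67 op 0.0427 F [-0.8 -0.5  0.1] n 1
[[0.0083, 0.0416, -0.0163]]
dr [-0.01, 0.52, 0.74]
```

servo_tool --delta_pos '[[0.009,0.03,-0.016],[0,0.01,0],[0,0,0]]' --dr '[[0,1.1,0.7],[0,0,0],[0,0,0]]' --grip '[0.5,0.5,0.5]'

```text
t: 21.55
tool_pos: [0.4337, 0.2197, 0.1525]
tool_rot: [-0.175, 2.133, -2.134]
contact_force: [0.7, -0.1, -0.0]
opening: 0.0427
```

```bash
python3 - <<'E'
from h import *
plan([.4295,.2205,.11],np.radians(189.6),1)
c=ctrl.camera_params("wrist")
im=ctrl.get_image("wrist")[:,:,::-1].copy(); print(proj(c,[.4295,.2205,.124]))
cv2.imwrite("pics/w22.png",im)
E
```

```text
p [0.4337 0.2197 0.1525] yaw -170.44 t 21.55 q6 1.72 op 0.0427 F [ 0.7 -0.1 -0. ] n 1
[[0.0041, 0.0424, -0.0015]]
dr [-0.04, -0.04, -0.16]
[280.17998742 263.45569932]
```

View pics/w22.png

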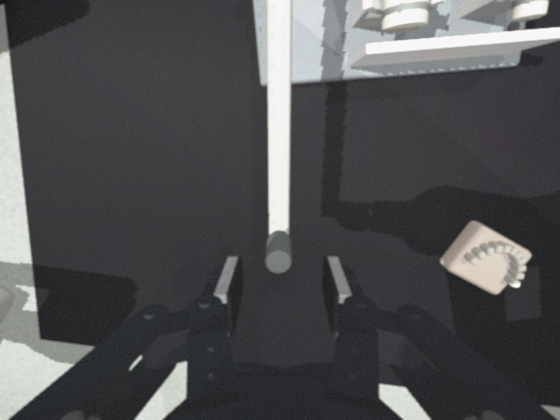

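servo_tool --delta_pos '[[0.004,0.022,-0.002],[0,0.014,0],[0,0.005,0],[0,0,0]]' --dr '[[0,0,0],[0,0,0],[0,0,0],[0,0,0]]' --grip '[0.5,0.5,0.5,0.5]'

```text
t: 22.1
tool_pos: [0.4339, 0.2208, 0.1149]
tool_rot: [-0.165, 2.132, -2.13]
contact_force: [0.2, 0.4, -0.1]
opening: 0.0429
```

servo_tool --delta_pos '[[0,0,0],[0,0,0],[0,0,0],[0,0,0]]' --dr '[[0,0,0],[0,0,0],[0,0,0],[0,0,0]]' --grip '[0.3,0.1,0.1,0.1]' --grip_force 30

```text
t: 22.6
tool_pos: [0.4347, 0.2211, 0.1162]
tool_rot: [-0.163, 2.131, -2.128]
contact_force: [0.1, 1.0, -1.0]
opening: 0.0148
```

```bash
python3 - <<'E'
from h import *
plan([.4295,.2205,.11],np.radians(189.6),1)
im=ctrl.get_image("wrist")[:,:,::-1].copy()
cv2.imwrite("pics/w23.png",im)
E
```

```text
p [0.4347 0.2211 0.1162] yaw -170.54 t 22.6 q6 1.72 op 0.0148 F [ 0.1  1.  -1. ] n 1
[[0.0053, 0.0061, -0.0003]]
dr [0.02, -0.14, -0.71]
```

View pics/w23.png

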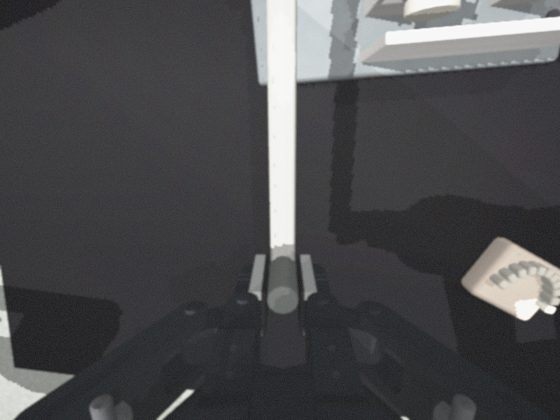

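servo_tool --delta_pos '[[0,0,0.006],[-0.0005,0,0.0127],[-0.0005,0,0.0127],[-0.0005,0,0.0127],[-0.0005,0,0.0127]]' --dr '[[0,-2,0],[0,-4,0],[0,-4,0],[0,-4,0],[0,-4,0]]' --grip '[0.1,0.1,0.1,0.1,0.1]'

```text
t: 23.28
tool_pos: [0.4529, 0.1673, 0.1162]
tool_rot: [-0.473, 1.944, -1.941]
contact_force: [0.6, 1.2, -1.9]
opening: 0.0149
```

```bash
cat > arc.py <<'E'
from h import *
import sys
piv=np.array([.613,.2508])
p,r,o=pose(); d=p[:2]-piv; a=np.degrees(np.arctan2(d[1],d[0])); y=np.degrees(np.arctan2(*r.as_matrix()[[1,0],0]))
print('R',np.linalg.norm(d),'ang',a,'yaw',y,'z',p[2],'theta',(-76.0-a)%360-360 if a>-76 else -76-a,'F',o['contact_force'].round(1),'op',o['opening'],'tilt',(r.as_matrix()[:,1]).round(3))
E
python3 arc.py
```

```text
R 0.18053861724294815 ang -152.45334279963288 yaw -151.90387119367261 z 0.1161715583160808 theta 76.45334279963288 F [ 0.6  1.2 -1.9] op 0.014905386967707586 tilt [ 0.012  0.004 -1.   ]
```

servo_tool --delta_pos '[[-0.0007,0,0.0157],[-0.0007,0,0.0157],[-0.0007,0,0.0157],[-0.0007,0,0.0157],[-0.0007,0,0.0157]]' --dr '[[0,-5,0],[0,-5,0],[0,-5,0],[0,-5,0],[0,-5,0]]' --grip '[0.1,0.1,0.1,0.1,0.1]'

```text
t: 23.9
tool_pos: [0.5044, 0.1069, 0.1161]
tool_rot: [-0.828, 1.655, -1.653]
contact_force: [1.0, 0.3, -0.9]
opening: 0.0149
```

```bash
python3 arc.py
```

```text
R 0.18027358186742418 ang -127.02418176583895 yaw -126.18484983800792 z 0.11613705366639734 theta 51.02418176583895 F [ 1.   0.3 -0.9] op 0.014850918912384596 tilt [ 0.01   0.006 -1.   ]
```

servo_tool --delta_pos '[[-0.0007,0,0.0157],[-0.0007,0,0.0157],[-0.0007,0,0.0157],[-0.0007,0,0.0157],[-0.0007,0,0.0157]]' --dr '[[0,-5,0],[0,-5,0],[0,-5,0],[0,-5,0],[0,-5,0]]' --grip '[0.1,0.1,0.1,0.1,0.1]'

```text
t: 24.52
tool_pos: [0.5774, 0.0744, 0.1161]
tool_rot: [-1.106, 1.342, -1.34]
contact_force: [1.0, 1.0, 0.3]
opening: 0.0148
```

```bash
python3 arc.py;  python3 - <<'E'
from h import *
im=ctrl.get_image("wrist")[:,:,::-1].copy()
cv2.imwrite("pics/w24.png",im)
E
```

```text
R 0.17999976128513873 ang -101.41886536292027 yaw -100.53932330690145 z 0.11612272291413589 theta 25.418865362920272 F [1.  1.  0.3] op 0.014796442307976512 tilt [ 0.007  0.007 -1.   ]
```

View pics/w24.png

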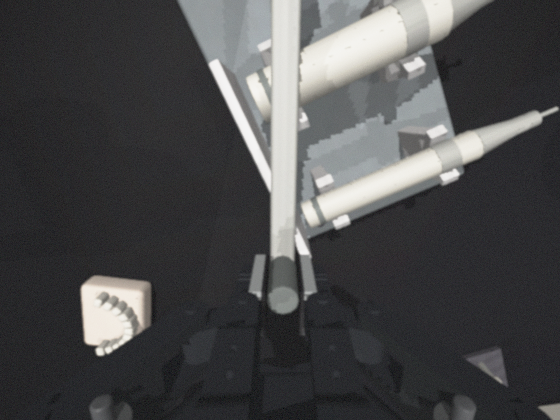

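servo_tool --delta_pos '[[-0.0007,0,0.0157],[-0.0007,0,0.0157],[-0.0007,0,0.0157],[-0.0005,0,0.0125],[0,0,0.006]]' --dr '[[0,-5,0],[0,-5,0],[0,-5,0],[0,-4,0],[0,-2,0]]' --grip '[0.1,0.1,0.1,0.1,0.1]'

```text
t: 25.2
tool_pos: [0.6443, 0.0737, 0.1162]
tool_rot: [-1.284, 1.069, -1.068]
contact_force: [-0.0, 0.2, -0.4]
opening: 0.0147
```

```bash
python3 arc.py
```

```text
R 0.17983776864011705 ang -79.98136332269361 yaw -79.22683905941656 z 0.11615227416200086 theta 3.9813633226936105 F [-0.   0.2 -0.4] op 0.014654044629021475 tilt [ 0.005  0.007 -1.   ]
```

servo_tool --delta_pos '[[0,0,0.006],[0,0,0.005],[0,0,0.004]]' --dr '[[0,-1.9,0],[0,-1.3,0],[0,-0.5,0]]' --grip '[0.1,0.1,0.1]'

```text
t: 25.58
tool_pos: [0.6563, 0.0763, 0.116]
tool_rot: [-1.319, 1.024, -1.014]
contact_force: [-16.7, -5.2, 9.9]
opening: 0.0145
```

```bash
python3 arc.py
```

```text
R 0.17979566264081084 ang -76.05722115589762 yaw -75.38864352105328 z 0.11599328204666753 theta 0.05722115589762211 F [-16.7  -5.2   9.9] op 0.014502793797480205 tilt [-0.005  0.004 -1.   ]
```

servo_tool --delta_pos '[[0,0,0.003],[0,0,0],[0,0,0]]' --dr '[[0,0,0],[0,0,0],[0,0,0]]' --grip '[0.1,0.1,0.1]'

```text
t: 25.95
tool_pos: [0.656, 0.0762, 0.1162]
tool_rot: [-1.326, 1.031, -1.01]
contact_force: [-0.2, -1.0, -1.5]
opening: 0.0149
```

servo_tool --delta_pos '[[0,0,0],[0,0,0],[0,0,0],[0,0,0]]' --dr '[[0,0,0],[0,0,0],[0,0,0],[0,0,0]]' --grip '[0.3,0.4,0.45,0.45]'

```text
t: 26.45
tool_pos: [0.6567, 0.0768, 0.1167]
tool_rot: [-1.325, 1.029, -1.01]
contact_force: [-0.2, -0.0, 0.9]
opening: 0.0386
```

servo_tool --delta_pos '[[0,-0.02,0],[0,-0.04,0],[0,-0.05,0],[0,-0.03,0],[0,0,0]]' --dr '[[0,0,0],[0,0,0],[0,0,0],[0,0,0],[0,0,0]]' --grip '[0.45,0.45,0.45,0.45,0.45]'

```text
t: 27.08
tool_pos: [0.6592, 0.0765, 0.267]
tool_rot: [-1.322, 1.025, -1.012]
contact_force: [-0.7, -0.7, -0.2]
opening: 0.0385
```

```bash
python3 arc.py;  python3 - <<'E'
from h import *
c=ctrl.camera_params("wrist")
im=ctrl.get_image("wrist")[:,:,::-1].copy()
cv2.imwrite("pics/w25.png",im)
im=ctrl.get_image("side")[:,:,::-1].copy()
cv2.imwrite("pics/s25.png",im)
im=ctrl.get_image("scene")[:,:,::-1].copy()
cv2.imwrite("pics/c25.png",cv2.resize(im[120:270,180:420],None,fx=3.3,fy=3.3,interpolation=cv2.INTER_CUBIC))
E
```

```text
R 0.18029080041036452 ang -75.16829814142159 yaw -75.32124273048946 z 0.26700089880401556 theta -0.8317018585784126 F [-0.7 -0.7 -0.2] op 0.038531011889582065 tilt [-0.008  0.003 -1.   ]
```

View pics/w25.png

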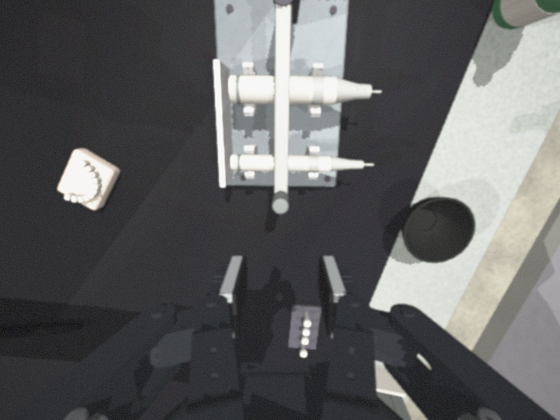

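View pics/s25.png

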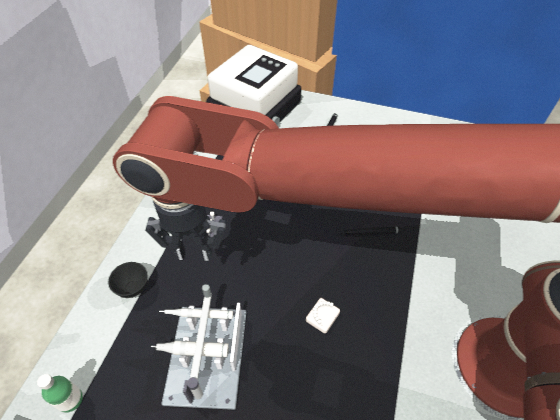

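View pics/c25.png

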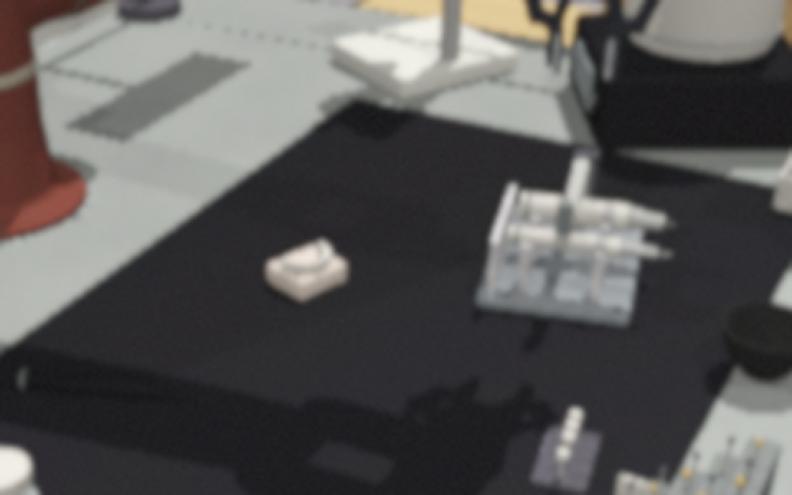

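```bash
python3 - <<'E'
from h import *
c=ctrl.camera_params("wrist")
k=atz(c,281,203,.124); print(k)
th=.244
for nm,a,b,z in [('thick',(229,90),(371,91),.0598),('slim',(230,162),(365,164),.0647)]:
    A=atz(c,*a,z);B=atz(c,*b,z); d=B-A; print(nm,np.arctan2(d[1],d[0]),np.linalg.norm(d))
    for P in (A,B):
        q=P[:2]-[.638,.1385]; print((np.array([[np.cos(th),np.sin(th)],[-np.sin(th),np.cos(th)]])@q).round(4))
q=k[:2]-[.638,.1385]; q=np.array([[np.cos(th),np.sin(th)],[-np.sin(th),np.cos(th)]])@q; print('knob rest',q,'theta',np.arctan2(-q[0],.115-q[1]))
E
```

```text
[0.65327152 0.07705858 0.124     ]
thick 0.24906619428741683 0.14645109913760643
[-0.0564  0.0386]
[0.0901 0.0394]
slim 0.24452919625206962 0.14757517288435046
[-0.0575 -0.0351]
[ 0.0901 -0.035 ]
knob rest [-2.42261958e-05 -6.33108762e-02] theta 0.0001358649352676567
```

```bash
python3 - <<'E'
from station import ctrl
print(ctrl.finish_job())
E
```

```text
the job is handed in; nothing more can be done
None
```

Both handpieces are in the rest, the keeper is shut over them and the job is handed in at about 27 s. No verdict was reported, so what follows rests on my own checks.

- **Handpieces:** I lowered the thick one into the wide notches and the slim one into the narrow ones until the wrist force showed they were seated, then released them slowly. The last wrist picture puts their tails about 6 mm from the end plate. Their axes are within about 0.005 rad of the rest's, with the noses out of the open side.
- **Keeper:** I pinched the knob and swung the bar to its stop. It measured about 0.00 rad afterwards, and the gripper was lifted clear.
- **Bystanders:** The tooth model and crown plate showed undisturbed in the last pictures. I did not measure any bystander's movement, and the arm hid the powder jar and the wax knife in that last look. The gripper made no contact near either.
- **Disagreements:** The side and wrist cameras differed by up to about 5 mm on where the rest stands, so I used mainly the wrist figure. With that estimate the slim handpiece read y = -35 mm, right at the tolerance edge (nominal -38). The pictures show it sitting in both notches, so I put this down to measurement error.

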